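Nip the egg cup into its holder with the eccentric knob

ROBOT

A 7-joint arm with a two-finger parallel gripper is mounted at the origin on the work surface. World frame = base frame: x ahead of the robot, y to its left, z up, the work surface at z = 0. Lengths are in m, angles in rad, forces in N, time in s.
With the tool pointing down it reaches from about 0.4 to 0.85 m from the base axis. Payload 4.5 kg.
Tool frame: the origin (TCP) lies on the centre line of the jaws, within the pads' length; the fingertips stand 14 mm ahead of it and the grasp point (between the pads) lies 5 mm behind it; y points along the fingers, z is the direction in which the jaws open and shut, and the axes are right-handed (so a half turn about y gives the same grasp; the last joint's range is limited). The gripper opens to 88 mm and grips with 3 to 60 N. Pads are 18 mm wide; open, the fingers measure 123 mm over their backs; the gripper's body (75 mm by 187 mm) begins 45 mm behind the grasp point.
Start: joints at [1.38, 0.689, -0.195, 1.565, 0.157, 0.902, -0.215], TCP at [0.139, -0.609, 0.231] pointing down, gripper open.
Joint ranges: [-3.01, 3.01], [-0.46, 2.08], [-1.47, 1.51], [0.13, 2.56], [-1, 4.14], [0.04, 2.09], [-2.66, 2.66]. Speed limits (rad/s): [2.57, 2.57, 3.14, 3.14, 3.14, 3.14, 3.14].

INTERFACE

Orientations are given as a unit quaternion [x, y, z, w].
In Python, from plant import get_state, imaging, job gives the robot as it stands.
- The arm moves only by the tool send_rows, never from a script. Its argument "motion" is a list that holds one entry, the list of rows, each a list of 7 numbers: the turn, a rotation vector about the tool's x, y, z scaled (see below), then the shift along the tool's x, y, z scaled (see below), then the gripper's target within -1 to 1 (shut at 1, half-way at 0, fully open at -1). In form: [[[rx, ry, rz, tx, ty, tz, gripper], ...]]. A call has exactly 5 rows; each row shifts and turns the commanded pose from where the row before left it, along the tool's axes as they then stand; what a row does not reach is not made up. The controller multiplies each number of a shift by 0.02 m and each number of a turn by 0.08 rad. A row lasts 1/12 s, in which the tool goes at most 41.7 mm and 7.16 degrees, less where a joint would pass 70% of its speed; a pose out of reach is approached as far as the arm can. A call with a number of a shift or a turn outside -1 to 1 is refused whole. A call with a gripper value outside its range is refused whole. The fingers move at their own pace and stop on an object; "force" is the grip in N (left out, the last holds). Time passes only in rows, so rows that do not move let the fingers close, or fill a call up. It gives the time, the measured TCP pose, the force and the opening at its end, in the units of the state.
- get_state(): the state, without advancing time (a new reading comes with each control period).
- imaging.snapshot(name): name is "scene" or "top" or "wrist"; returns a dict with "img" (420x560x3 uint8, red, green, blue), "camera_matrix" (3x3 intrinsics, pixels), "dist_coeffs" ([k1, k2, p1, p2, k3] as OpenCV has them; the pictures are not rectified), "R" (3x3) and "t" (3): a world point X has camera coordinates R X + t; the wrist camera has in their place "hand_eye" (4x4, takes a point from camera to tool coordinates, whose origin is the TCP and whose axes are the tool frame's). Camera axes: x right, y down, z forward; pixel columns grow to the right and rows downward; lengths in m; the calibration is good to about 2 mm. A picture is of the moment at which its call begins: read the wrist's pose just before it. There is no depth.
- job.finish_job(): hands the job in, once; it reports no verdict.
The state is a dict: "clock": time; "q": joint angles; "qd": joint speeds; "joint_torque": joint torques, N m; "tool_pos": TCP position; "eef_rot": TCP orientation; "contact_force": force on the tool from outside, world axes, zero at the start; "moment": the same for the moment, N m; "opening": opening from 0.0 (shut) to 1.0 (fully open).
Only numpy, scipy, OpenCV 4.12 (cv2) and the standard library are available. Lean on these libraries where they do the work, as an engineer would, in place of code of your own. Each camera call takes 0.05 s, during which the arm holds its last target.

TASK

Stand the dark grey egg cup upright on the wooden holder, in the gap between the V-shaped rubber cushion and the steel cam, and let go of it. Then turn the black wing knob clockwise until the off-centre cam bears on the cup and nips it snugly into the cushion with about 10 N, never as much as 20 N or the porcelain chips, and take your hand off so that the knob alone holds it. Leave everything else on the shelf alone.

Things in the scene. Friction and masses are not known exactly. Their poses are not given: they have to be found in the camera images.
- cup_dark_mid (a point): Dark grey porcelain egg cup, a plain cylinder 48 mm in diameter, 60 mm tall, about 120 g (varies), with a 42 mm egg hollow 24 mm deep at the top. This point: on its axis half-way up, 30 mm above its underside; z is its axis. It starts upright on the shelf. Grip it around its upper part (40 to 52 mm above its underside): the holder's cushion and cam surround its lower part.
- holder: Fixed light wooden board 120 x 210 x 15 mm, the egg-cup holder; its top is 15 mm above the shelf. Origin: underside of the board, below the place for the cup. +y points from the place for the cup to the knob's axis (56.5 mm away), -y to the V cushion. The clamping line is the line x = 0 of this frame. Its yaw varies.
- cup_place (a point): Point on the board top, at x = 0, y = +5 mm of the holder, where the cup's underside is to be set down (within 3 mm); axes as the holder's. There the cup is free of the cam as the knob starts. A cup axis at y above 8 mm would touch the cam. Grip the cup along the holder's x, across the clamping line, so that the fingers keep clear of the knob.
- cushion_nominal (a point): Grey rubber V cushion: two faces 45 degrees either side of the clamping line, 22 mm tall above the board, 50 mm wide, opening to the holder's +y. It yields to -y on a spring of 4500 N/m, no preload. This point, fixed to the board at x = 0, y = 0, is only where the axis of a cup just seated in it would be on average: truly it is up to 3 mm either way along y, different each time, not measured.
- cam: The eccentric: steel disc of radius 30 mm, 5 to 19 mm above the board top, turning with the black wing knob about a vertical axis. Origin on that axis, level with the board top; z up; +x points to the lobe (red dot): the disc's centre is 12 mm from the axis along +x. It starts with the lobe 2.0 to 2.2 rad counter-clockwise, seen from above, from the direction to the cup.
- pivot (a point): The knob's turning axis at the board top (fixed). Clockwise by 0.45 to 1.25 rad brings the cup against the cushion, 0.1 to 0.3 rad more gives 10 N; at its end stop (lobe at the cup) the cam presses too hard. The stiff pivot drags with 0.3 N m (in part still felt when stopped) plus 0.02 N m per rad/s; the knob stays where left. Pressing with F newtons adds about 0.02 N m per N to the turning moment.
- knob (a point): Point on the knob's turning axis half-way up its wing, 45 mm above the board top; axes as the cam's. The wing is a black bar 12 mm thick, 44 mm long, 30 mm tall (30 to 60 mm above the board top) that runs along the cam's y, so it is pinched along the cam's x, firmly (50 N or more), as turning takes up to 0.6 N m.
- cup_pale_mid (a point): Pale grey egg cup of the same shape and size standing on the shelf, to be left alone. Point on its axis, 30 mm above its underside.
- saucer: White saucer 130 mm in diameter, 12 mm tall, to be left alone. Origin: centre of its underside.
- spoon: Steel egg spoon 130 mm long on the saucer, to be left alone. Origin: middle of its underside; x runs along it.
- lid: Clear domed lid of the egg cooker, 170 mm in diameter, 73 mm tall, on the shelf, to be left alone. Origin: centre of its underside.
- salt: Blue salt shaker 40 mm in diameter, 85 mm tall, to be left alone. Origin: centre of its underside.
Mind the look-alikes: they are no part of the job. Leave any purple look-alike of the holder alone. Leave any orange look-alike of the part that bears cup_dark_mid alone.

How it is judged:
On the way, in this order (a step that is already met when the one before it is completed fails the run):
1. the dark cup stands upright in the gap of the holder, let go, the cam not yet pressing on it (x of cup_dark_mid in the frame of holder between -0.008 and 0.008 m and y of cup_dark_mid in the frame of holder between -0.013 and 0.013 m and z of cup_dark_mid in the frame of holder between 0.042 and 0.048 m and angle between cup_dark_mid's own z axis and vertical below 0.1 rad and contact force between cup_dark and the fingers below 0.1 N and contact force between cam and cup_dark below 2 N), for 0.2 s.
2. the cam bears on the cup with 6 to 16 N (contact force between cam and cup_dark between 6 and 16 N), for 0.2 s.
At the end, for the whole second after the job is handed in: The dark cup stands upright (within 0.1 rad) and at rest on the holder board its axis within 8 mm of the clamping line (x = 0 of the holder) and within 13 mm of y = 0 of the holder, let go, and the cam by itself presses on it with 6 to 16 N (all of step 2 and x of cup_dark_mid in the frame of holder between -0.008 and 0.008 m and y of cup_dark_mid in the frame of holder between -0.013 and 0.013 m and z of cup_dark_mid in the frame of holder between 0.042 and 0.048 m and angle between cup_dark_mid's own z axis and vertical below 0.1 rad and contact force between cup_dark and the fingers below 0.1 N and linear speed of cup_dark below 0.01 m/s); the robot touches nothing.
It fails at once if the cam presses on the cup with 20 N or more (contact force between cam and cup_dark above 20 N).
It fails at once if the dark cup is dropped (let go more than about 1 cm up) (contact force between cup_dark and the fingers below 0.05 N and linear speed of cup_dark above 0.5 m/s).
It fails at once if the dark cup is tipped over (angle between cup_dark_mid's own z axis and vertical above 0.6 rad).
It fails at once if the pale cup, saucer, spoon, lid or salt shaker is moved by more than 20 mm (distance of any of cup_pale_mid, saucer, spoon, lid, salt from where it was at the start of the episode above 0.02 m).
It also fails if it takes over 72 s, if anything falls off the work surface, if the arm or the gripper's body presses on something with over 40 N, if the wrist force passes 120 N, or if a joint passes its speed limit or range.

## Working session

There is one attempt and no reset: what is moved stays moved. The work goes in short steps, Python scripts to look and compute and a tool call to move; the robot and the scene stay as the last step left them, time stands still between calls to the robot, and variables do not carry over. Pictures are saved under pics/ and viewed, and the job is handed in when it is done.

Besides the shell and the picture viewer there is one more tool, called by a JSON object that holds its "method" and its "body", one argument or row to a line. send_rows: Moves the arm, as the interface text tells. Its arguments: {"type":"object","properties":{"motion":{"type":"array"},"force":{"type":"number"}},"required":["motion"]}

```bash
ls; mkdir -p pics
python3 - <<'E'
from plant import get_state, imaging, job
import cv2
s=get_state(); print(s)
for n in ["scene","top","wrist"]:
    d=imaging.snapshot(n); cv2.imwrite(f"pics/{n}0.png",d["img"][:,:,::-1])
    print(n,{k:v for k,v in d.items() if k!="img"})
    import pickle; pickle.dump(d,open(f"{n}0.pkl","wb"))
E
```

```text
pics
{'clock': 0.0, 'q': array([ 1.37979957,  0.68999487, -0.19449652,  1.56631968,  0.15731136,
        0.90248528, -0.21509867]), 'qd': array([-0.00117676, -0.0007759 , -0.00136218, -0.00038347,  0.00056782,
        0.00162455,  0.00043445]), 'joint_torque': array([-9.25095810e-04, -5.27556074e+01, -1.26682576e+00, -1.53427219e+01,
       -5.26721694e-02,  6.58742632e-03,  1.78325699e-04]), 'tool_pos': array([ 0.13911625, -0.60867193,  0.22970929]), 'eef_rot': array([-0.07946084,  0.70327151, -0.70201166,  0.07921354]), 'contact_force': array([0.60833854, 0.38952426, 0.37935955]), 'moment': array([0.01266274, 0.01720116, 0.02867362]), 'opening': 1.0015903072564496}
scene {'camera_matrix': array([[392.0488809 ,   0.        , 283.46929097],
       [  0.        , 392.0488809 , 213.77544738],
       [  0.        ,   0.        ,   1.        ]]), 'dist_coeffs': array([0.03654982, 0.        , 0.        , 0.        , 0.        ]), 'R': array([[-0.64207969,  0.76661904, -0.00537698],
       [ 0.49826006,  0.41196545, -0.76290326],
       [-0.58264104, -0.49252383, -0.6464903 ]]), 't': array
[... 431 characters left out ...]
 0.00458834, -0.98202628]]), 't': array([0.06421049, 0.520385  , 1.01910595])}
wrist {'camera_matrix': array([[322.10477171,   0.        , 284.43651397],
       [  0.        , 322.10477171, 204.67764634],
       [  0.        ,   0.        ,   1.        ]]), 'dist_coeffs': array([-0.02906494,  0.        ,  0.        ,  0.        ,  0.        ]), 'hand_eye': array([[ 4.05609712e-04,  9.58893804e-01,  2.83764881e-01,
        -7.34827054e-02],
       [ 4.53645491e-04, -2.83765051e-01,  9.58893732e-01,
        -1.54114867e-01],
       [ 9.99999815e-01, -2.60207952e-04, -5.50095711e-04,
         3.73040169e-04],
       [ 0.00000000e+00,  0.00000000e+00,  0.00000000e+00,
         1.00000000e+00]])}
```

View pics/scene0.png

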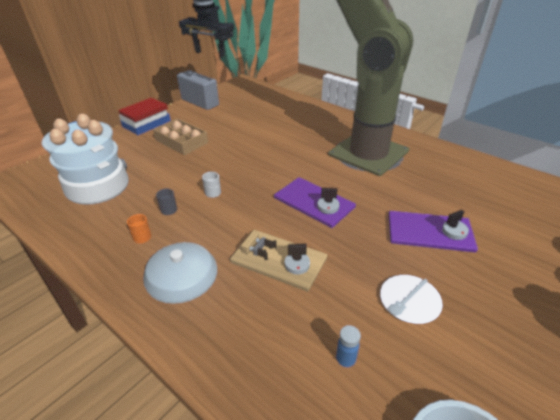

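View pics/top0.png

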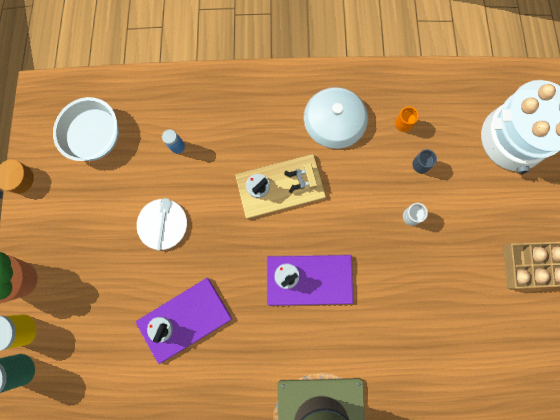

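View pics/wrist0.png

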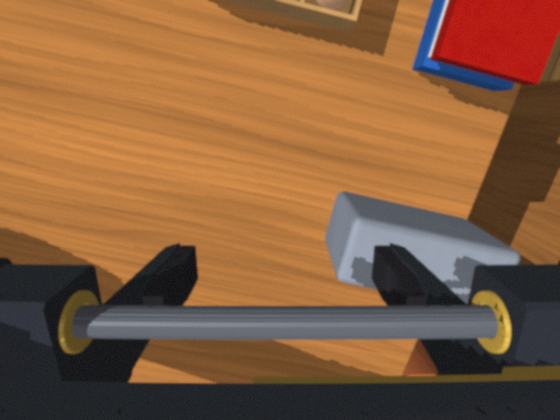

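The scene image shows three cups: dark at (167,202), pale at (212,185) and orange at (139,229). It also shows one light wooden holder at (280,258) and two purple look-alikes. In the top view the dark cup is at (424,161) and the wooden holder at (281,187). I'll enlarge both to confirm.

```bash
cat > h.py <<'E'
import numpy as np, cv2, pickle
from scipy.spatial.transform import Rotation as Rn
def cam(d,st=None):
    "returns K,dist,R,t (world->cam)"
    if "R" in d: return d["camera_matrix"],d["dist_coeffs"],d["R"],d["t"]
    H=np.array(d["hand_eye"]); T=np.eye(4); T[:3,:3]=Rn.from_quat(st["eef_rot"]).as_matrix(); T[:3,3]=st["tool_pos"]
    W=np.linalg.inv(T@H); return d["camera_matrix"],d["dist_coeffs"],W[:3,:3],W[:3,3]
def ray(c,uv):
    K,D,R,t=c; p=cv2.undistortPoints(np.array([[uv]],float),K,D)[0,0]
    v=R.T@np.array([p[0],p[1],1]); return -R.T@t, v/np.linalg.norm(v)
def plane(c,uv,z):
    o,v=ray(c,uv); return o+v*(z-o[2])/v[2]
def tri(c1,u1,c2,u2):
    o1,a=ray(c1,u1);o2,b=ray(c2,u2)
    s=np.linalg.lstsq(np.array([a,-b]).T,o2-o1,rcond=None)[0]
    p,q=o1+a*s[0],o2+b*s[1]; return (p+q)/2,np.linalg.norm(p-q)
def proj(c,X):
    K,D,R,t=c; return cv2.projectPoints(np.array(X,float).reshape(-1,3),cv2.Rodrigues(R)[0],t,K,D)[0][:,0]
E
python3 - <<'E'
import pickle,cv2,numpy as np
T=pickle.load(open("top0.pkl","rb"))["img"][:,:,::-1];S=pickle.load(open("scene0.pkl","rb"))["img"][:,:,::-1]
a=cv2.resize(T[140:230,225:345],None,fx=6,fy=6,interpolation=cv2.INTER_CUBIC);cv2.imwrite("pics/holder_top.png",a)
a=cv2.resize(S[225:290,225:335],None,fx=7,fy=7,interpolation=cv2.INTER_CUBIC);cv2.imwrite("pics/holder_scene.png",a)
a=cv2.resize(np.hstack([T[135:235,380:450],S[165:265,120:230]]),None,fx=4,fy=4,interpolation=cv2.INTER_CUBIC);cv2.imwrite("pics/cups.png",a)
E
```

```text
(no output)
```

View pics/holder_top.png

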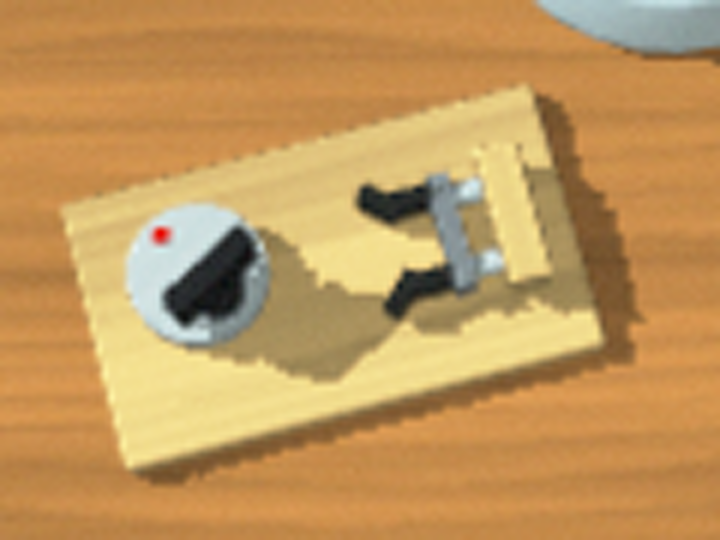

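View pics/holder_scene.png

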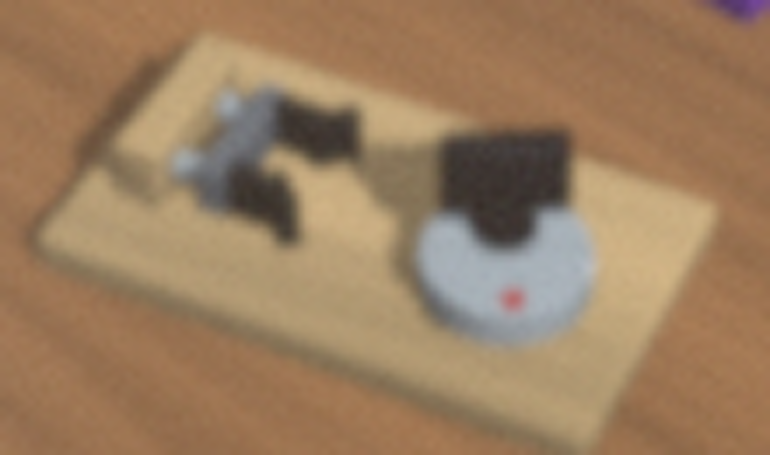

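View pics/cups.png

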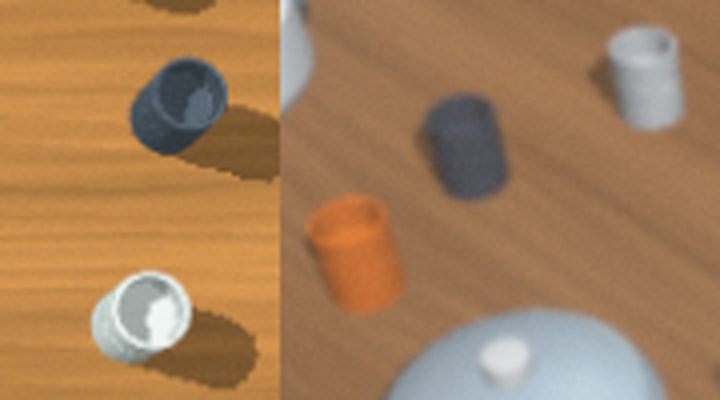

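The dark grey cup is at top (427,158) and scene (165,192); the pale and orange cups are clearly different. The light wooden holder is the only one that isn't purple. Now I'll measure.

Run:
```python
from h import *
T=pickle.load(open("top0.pkl","rb"));S=pickle.load(open("scene0.pkl","rb"))
ct,cs=cam(T),cam(S)
print("cup rim",tri(ct,(427.5,158.2),cs,(165.2,192.5)))
# cup bottom-centre check by plane
print("rim@60",plane(ct,(427.5,158.2),.06),plane(cs,(165.2,192.5),.06))
o=[225,140]
tc=[np.array(p)/6+o for p in [(63,210),(530,88),(603,345),(130,470)]]
P=[plane(ct,p,.015) for p in tc]
for p in P: print("corner",p)
for i in range(4): print(np.linalg.norm(P[i]-P[(i+1)%4]))
so=[225,225]
sc=[np.array(p)/7+so for p in [(590,445),(40,240),(205,35),(718,208)]]
Q=[tri(ct,a,cs,b) for a,b in zip(tc,sc)]
for q in Q: print("tri",q)
d=((P[0]+P[3])-(P[1]+P[2]))/2; print("yaw y axis",np.degrees(np.arctan2(d[1],d[0])), 'centre',np.mean(P,axis=0))
d2=(P[0]-P[3]+P[1]-P[2])/2; print("perp",np.degrees(np.arctan2(d2[1],d2[0])))
# red dot
for n,dd,c in (("t",T,ct),("s",S,cs)):
    I=dd["img"].astype(int); m=(I[...,0]>150)&(I[...,1]<110)&(I[...,2]<110)
    if n=="t": m[:140]=0;m[230:]=0;m[:,:225]=0;m[:,345:]=0
    else: m[:225]=0;m[290:]=0;m[:,:225]=0;m[:,335:]=0
    ys,xs=np.nonzero(m); uv=(xs.mean(),ys.mean()); print(n,uv,len(xs),plane(c,uv,.034))
# wing top-centre
print("wing tri",tri(ct,np.array([(165+250)/12,(295+232)/12*1])+0+np.array(o),cs,np.array([507/7,133/7])+so))
```

```text
cup rim (array([ 0.6296923 , -0.28503352,  0.05778862]), np.float64(0.000722498300293231))
rim@60 [ 0.62876733 -0.28403868  0.06      ] [ 0.63134388 -0.28272421  0.06      ]
corner [0.6081163  0.19940464 0.015     ]
corner [ 0.65750186 -0.00170659  0.015     ]
corner [ 0.5438496  -0.02904741  0.015     ]
corner [0.49498142 0.17074565 0.015     ]
0.20708611420913683
0.11689463631689939
0.20568268232408268
0.11670835086549704
tri (array([0.60984972, 0.20151985, 0.00627854]), np.float64(0.0021378821434808247))
tri (array([ 0.66017498, -0.0019832 ,  0.00605139]), np.float64(0.0003369849056961659))
tri (array([ 0.54560147, -0.02966239,  0.00658306]), np.float64(4.628427736835229e-05))
tri (array([0.49583535, 0.17255071, 0.00649752]), np.float64(0.0019755062915628907))
yaw y axis 103.77063940392561 centre [0.57611229 0.08484907 0.015     ]
perp 13.870395805966488
t (np.float64(295.03333333333336), np.float64(193.86666666666667)) 30 [0.55090612 0.04782892 0.034     ]
s (np.float64(306.4), np.float64(253.4)) 5 [0.54704381 0.14549172 0.034     ]
wing tri (array([0.56836535, 0.1332067 , 0.07428741]), np.float64(0.001186831285027384))
```

```bash
cat >> h.py <<'E'
def yaw_of(st):
    R=Rn.from_quat(st["eef_rot"]).as_matrix(); z=R[:,2]; return np.arctan2(z[1],z[0])
def Rdes(yaw):
    z=np.array([np.cos(yaw),np.sin(yaw),0]); y=np.array([0,0,-1.]); x=np.cross(y,z); return np.array([x,y,z]).T
def plan(target,yaw,st=None):
    "print total rotvec (tool) & shift in tool axes, in row units"
    if st is None:
        from plant import get_state; st=get_state()
    R=Rn.from_quat(st["eef_rot"]).as_matrix()
    rv=Rn.from_matrix(R.T@Rdes(yaw)).as_rotvec()
    sh=R.T@(np.array(target)-st["tool_pos"]); sh2=Rdes(yaw).T@(np.array(target)-st["tool_pos"])
    print("rot units",np.round(rv/.08,2),"shift units(now axes)",np.round(sh/.02,2),"(final axes)",np.round(sh2/.02,2))
E
python3 - <<'E'
from h import *
from plant import get_state
s=get_state(); print(np.degrees(yaw_of(s))); print(Rn.from_quat(s["eef_rot"]).as_matrix().round(3))
plan([.56,-.26,.23],np.radians(13.8)); plan([.56,-.26,.23],np.radians(-166.2))
T=pickle.load(open("top0.pkl","rb"));c=cam(T)
for n,p,z in [("red",(252,179.3),.034),("lid",(336,117),.03),("orange",(408,115),.06),("pale",(418,212),.06)]: print(n,plane(c,p,z))
E
```

```text
-77.11972277366142
[[-0.975 -0.     0.223]
 [-0.223  0.001 -0.975]
 [ 0.    -1.    -0.001]]
rot units [ 1.000e-02 -1.984e+01 -1.000e-02] shift units(now axes) [-2.440e+01  1.000e-02 -1.231e+01] (final axes) [-11.92  -0.    24.59]
rot units [1.000e-02 1.943e+01 1.000e-02] shift units(now axes) [-2.440e+01  1.000e-02 -1.231e+01] (final axes) [ 11.92  -0.   -24.59]
red [0.59086237 0.15506853 0.034     ]
lid [ 0.75378132 -0.06315601  0.03      ]
orange [ 0.74400831 -0.24389828  0.06      ]
pale [ 0.49360847 -0.24939726  0.06      ]
```

{"method": "send_rows", "body": {
  "motion": [
    [[0,0,0,-0.98,0,-0.49,-1],[0,0,0,-0.98,0,-0.49,-1],[0,0,0,-0.98,0,-0.49,-1],[0,0,0,-0.98,0,-0.49,-1],[0,0,0,-0.98,0,-0.49,-1]]
  ],
  "force": 20
}}

```text
clock: 0.57
tool_pos: [0.2246, -0.5387, 0.2303]
eef_rot: [-0.079, 0.703, -0.702, 0.079]
contact_force: [0.5, -0.8, -0.1]
opening: 1.0
```

{"method": "send_rows", "body": {
  "motion": [
    [[0,0,0,-0.98,0,-0.49,-1],[0,0,0,-0.98,0,-0.49,-1],[0,0,0,-0.98,0,-0.49,-1],[0,0,0,-0.98,0,-0.49,-1],[0,0,0,-0.98,0,-0.49,-1]]
  ]
}}

```text
clock: 0.98
tool_pos: [0.3092, -0.4692, 0.2303]
eef_rot: [-0.079, 0.703, -0.703, 0.079]
contact_force: [0.2, -0.4, -0.1]
opening: 1.0
```

{"method": "send_rows", "body": {
  "motion": [
    [[0,0,0,-0.98,0,-0.49,-1],[0,0,0,-0.98,0,-0.49,-1],[0,0,0,-0.98,0,-0.49,-1],[0,0,0,-0.98,0,-0.49,-1],[0,0,0,-0.98,0,-0.49,-1]]
  ]
}}

```text
clock: 1.4
tool_pos: [0.3938, -0.3996, 0.2303]
eef_rot: [-0.079, 0.703, -0.703, 0.079]
contact_force: [0.4, 0.3, 0.2]
opening: 1.001
```

{"method": "send_rows", "body": {
  "motion": [
    [[0,0,0,-0.98,0,-0.49,-1],[0,0,0,-0.98,0,-0.49,-1],[0,0,0,-0.98,0,-0.49,-1],[0,0,0,-0.98,0,-0.49,-1],[0,0,0,-0.98,0,-0.49,-1]]
  ]
}}

```text
clock: 1.82
tool_pos: [0.4783, -0.3299, 0.2303]
eef_rot: [-0.08, 0.703, -0.703, 0.079]
contact_force: [0.4, -0.0, -0.2]
opening: 1.001
```

{"method": "send_rows", "body": {
  "motion": [
    [[0,-1,0,0,0,0,-1],[0,-1,0,0,0,0,-1],[0,-1,0,0,0,0,-1],[0,-1,0,0,0,0,-1],[0,-1,0,0,0,0,-1]]
  ]
}}

```text
clock: 2.23
tool_pos: [0.4776, -0.3307, 0.2302]
eef_rot: [-0.219, 0.673, -0.672, 0.219]
contact_force: [0.2, -0.2, 0.3]
opening: 1.001
```

{"method": "send_rows", "body": {
  "motion": [
    [[0,-1,0,0,0,0,-1],[0,-1,0,0,0,0,-1],[0,-1,0,0,0,0,-1],[0,-1,0,0,0,0,-1],[0,-1,0,0,0,0,-1]]
  ]
}}

```text
clock: 2.65
tool_pos: [0.4775, -0.3308, 0.2302]
eef_rot: [-0.348, 0.616, -0.615, 0.348]
contact_force: [0.3, -0.3, -0.5]
opening: 1.001
```

{"method": "send_rows", "body": {
  "motion": [
    [[0,-1,0,0,0,0,-1],[0,-1,0,0,0,0,-1],[0,-1,0,0,0,0,-1],[0,-1,0,0,0,0,-1],[0,-1,0,0,0,0,-1]]
  ]
}}

```text
clock: 3.07
tool_pos: [0.4775, -0.3309, 0.2303]
eef_rot: [-0.463, 0.534, -0.534, 0.463]
contact_force: [0.5, -0.4, -0.1]
opening: 1.0
```

{"method": "send_rows", "body": {
  "motion": [
    [[0,-1,0,0,0,0,-1],[0,-1,0,0,0,0,-1],[0,-1,0,0,0,0,-1],[0,-1,0,0,0,0,-1],[0,-0.8,0,0,0,0,-1]]
  ]
}}

```text
clock: 3.48
tool_pos: [0.4775, -0.3309, 0.2302]
eef_rot: [0.557, -0.436, 0.436, -0.557]
contact_force: [-0.3, -0.3, 0.5]
opening: 1.001
```

```bash
cat > snapw.py <<'E'
import sys
from h import *
from plant import get_state, imaging
n=sys.argv[1]; st=get_state(); d=imaging.snapshot("wrist"); pickle.dump((st,d),open(n+".pkl","wb")); cv2.imwrite(f"pics/{n}.png",d["img"][:,:,::-1])
print(st["tool_pos"],np.degrees(yaw_of(st)),st["q"].round(2))
E
python3 snapw.py w1; python3 -c "
from h import *
plan([.63,-.285,.23],np.radians(13.8))"
```

```text
[ 0.47747051 -0.33089046  0.23021949] 13.846921614270746 [ 0.87  0.68 -0.61  1.69  0.47  0.92  0.32]
rot units [ 0.01  0.04 -0.01] shift units(now axes) [-0.39  0.    7.96] (final axes) [-0.41  0.01  7.96]
```

View pics/w1.png

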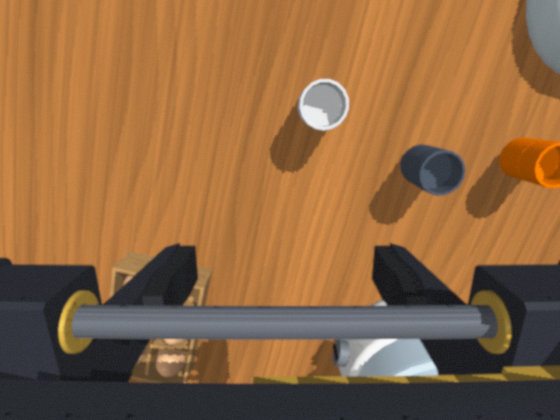

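Dark cup rim centre is at about (442,172) in the wrist view; pale at (324,104), orange at (545,163). Moving above it.

{"method": "send_rows", "body": {
  "motion": [
    [[0,0,0,0,0,0.9,-1],[0,0,0,0,0,0.9,-1],[0,0,0,0,0,0.9,-1],[0,0,0,0,0,0.9,-1],[0,0,0,0,0,0.9,-1]]
  ]
}}

```text
clock: 3.95
tool_pos: [0.5658, -0.3094, 0.2302]
eef_rot: [0.556, -0.438, 0.437, -0.555]
contact_force: [-0.1, -0.3, 0.1]
opening: 1.001
```

{"method": "send_rows", "body": {
  "motion": [
    [[0,0,0,-0.1,0,0.9,-1],[0,0,0,-0.1,0,0.9,-1],[0,0,0,-0.1,0,0.8,-1],[0,0,0,-0.1,0,0.8,-1],[0,0,0,0,0,0,-1]]
  ]
}}

```text
clock: 4.37
tool_pos: [0.6321, -0.2827, 0.2301]
eef_rot: [-0.555, 0.436, -0.437, 0.557]
contact_force: [-0.6, 0.9, -0.5]
opening: 1.002
```

```bash
python3 snapw.py w2
```

```text
[ 0.63213867 -0.28272507  0.23005276] 13.759088154295423 [ 0.63  0.83 -0.58  1.32  0.46  1.12  0.24]
```

View pics/w2.png

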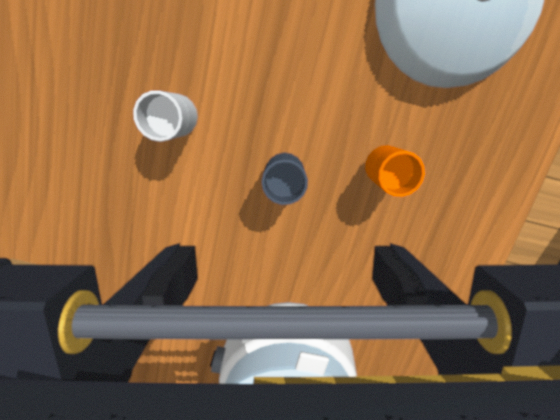

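Run:
```python
from h import *
a,b=[pickle.load(open(f"w{i}.pkl","rb")) for i in (1,2)]
ims=[cv2.resize(x[1]["img"][y:y+60,u:u+80,::-1],None,fx=6,fy=6,interpolation=cv2.INTER_CUBIC) for x,u,y in ((a,395,140),(b,245,150))]
cv2.imwrite("pics/cupw.png",np.vstack(ims))
```

```text
(no output)
```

View pics/cupw.png

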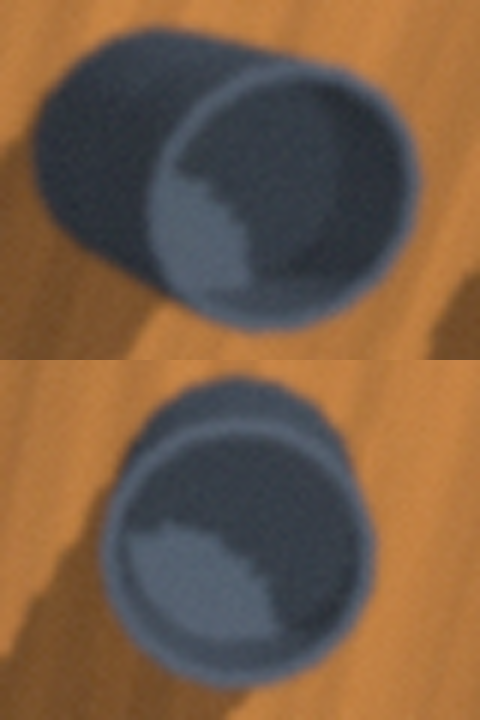

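Run:
```python
from h import *
a,b=[pickle.load(open(f"w{i}.pkl","rb")) for i in (1,2)]
ca,cb=cam(a[1],a[0]),cam(b[1],b[0])
p,e=tri(ca,(442.3,172.3),cb,(284.5,182)); print(p,e)
print(plane(cb,(284.5,182),.06),plane(ca,(442.3,172.3),.06))
# grasp point at 46mm => TCP 5mm ahead (lower): z=.041
plan([*plane(cb,(284.5,182),.06)[:2],.12],np.radians(13.8))
```

```text
[ 0.63249929 -0.2808818   0.05966357] 0.0002375299887379616
[ 0.63251675 -0.28092674  0.06      ] [ 0.63227304 -0.28074802  0.06      ]
rot units [-0.01 -0.02 -0.01] shift units(now axes) [-0.12  5.5   0.14] (final axes) [-0.13  5.5   0.14]
```

{"method": "send_rows", "body": {
  "motion": [
    [[0,0,0,-0.1,1,0.1,-1],[0,0,0,0,1,0,-1],[0,0,0,0,1,0,-1],[0,0,0,0,1,0,-1],[0,0,0,0,1,0,-1]]
  ]
}}

```text
clock: 4.83
tool_pos: [0.6293, -0.2847, 0.1296]
eef_rot: [0.556, -0.438, 0.437, -0.555]
contact_force: [0.7, 0.2, 0.1]
opening: 0.998
```

{"method": "send_rows", "body": {
  "motion": [
    [[0,0,0,0,1,0,-1],[0,0,0,0,1,0,-1],[0,0,0,0,1,0,-1],[0,0,0,0,1,0,-1],[0,0,0,0,0.35,0,-1]]
  ]
}}

```text
clock: 5.25
tool_pos: [0.6275, -0.2842, 0.0404]
eef_rot: [0.557, -0.439, 0.436, -0.554]
contact_force: [-0.5, -0.3, -0.4]
opening: 1.0
```

```bash
python3 -c "
from h import *
plan([.6325,-.2809,.043],np.radians(13.8))"
```

```text
rot units [ 0.07 -0.05 -0.02] shift units(now axes) [-0.1  -0.13  0.28] (final axes) [-0.1  -0.13  0.28]
```

{"method": "send_rows", "body": {
  "motion": [
    [[0,0,0,-0.1,-0.13,0.28,-1],[0,0,0,0,0,0,-1],[0,0,0,0,0,0,0.3],[0,0,0,0,0,0,1],[0,0,0,0,0,0,1]]
  ]
}}

```text
clock: 5.67
tool_pos: [0.6365, -0.2805, 0.0474]
eef_rot: [-0.556, 0.436, -0.438, 0.556]
contact_force: [0.5, 0.1, 0.2]
opening: 0.798
```

{"method": "send_rows", "body": {
  "motion": [
    [[0,0,0,0,0,0,1],[0,0,0,0,0,0,1],[0,0,0,0,0,0,1],[0,0,0,0,0,0,1],[0,0,0,0,0,0,1]]
  ]
}}

```text
clock: 6.08
tool_pos: [0.6356, -0.2803, 0.0462]
eef_rot: [0.556, -0.437, 0.437, -0.556]
contact_force: [-1.7, -0.7, 1.5]
opening: 0.526
```

```bash
python3 snapw.py w3
```

```text
[ 0.63563943 -0.2802604   0.0462333 ] 13.630673698140933 [ 0.58  1.04 -0.49  1.44  0.59  0.81  0.13]
```

View pics/w3.png

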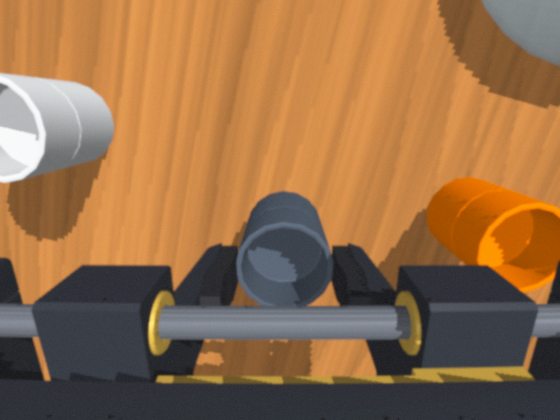

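{"method": "send_rows", "body": {
  "motion": [
    [[0,0,0,0,-0.3,0,1],[0,0,0,0,-0.8,0,1],[0,0,0,0,-1,0,1],[0,0,0,0,-1,0,1],[0,0,0,0,-1,0,1]]
  ],
  "force": 25
}}

```text
clock: 6.55
tool_pos: [0.6363, -0.2799, 0.1303]
eef_rot: [-0.556, 0.437, -0.437, 0.556]
contact_force: [-1.1, 0.4, -0.0]
opening: 0.526
```

{"method": "send_rows", "body": {
  "motion": [
    [[0,0,0,0,-1,0,1],[0,0,0,0,-1,0,1],[0,0,0,0,-1,0,1],[0,0,0,0,-0.8,0,1],[0,0,0,0,0,0,1]]
  ]
}}

```text
clock: 6.97
tool_pos: [0.6386, -0.2802, 0.2095]
eef_rot: [-0.554, 0.434, -0.44, 0.557]
contact_force: [-0.3, 0.1, 0.0]
opening: 0.528
```

```bash
python3 -c "
from h import *
plan([.5925,-.03,.2],np.radians(13.8))"
```

```text
rot units [-0.1  -0.04  0.05] shift units(now axes) [-12.7    0.43   0.7 ] (final axes) [-12.7    0.48   0.75]
```

{"method": "send_rows", "body": {
  "motion": [
    [[0,0,0,-0.9,0,0,1],[0,0,0,-1,0,0,1],[0,0,0,-1,0,0,1],[0,0,0,-1,0,0,1],[0,0,0,-1,0,0,1]]
  ]
}}

```text
clock: 7.38
tool_pos: [0.6121, -0.1839, 0.2038]
eef_rot: [0.556, -0.437, 0.437, -0.556]
contact_force: [0.4, 0.2, -0.8]
opening: 0.524
```

{"method": "send_rows", "body": {
  "motion": [
    [[0,0,0,-1,0,0.1,1],[0,0,0,-1,0,0.1,1],[0,0,0,-1,0,0.1,1],[0,0,0,-1,0,0.1,1],[0,0,0,-1,0,0,1]]
  ]
}}

```text
clock: 7.8
tool_pos: [0.5967, -0.0846, 0.2039]
eef_rot: [-0.556, 0.437, -0.437, 0.556]
contact_force: [1.1, -0.7, -0.8]
opening: 0.524
```

{"method": "send_rows", "body": {
  "motion": [
    [[0,0,0,-1,0,0,1],[0,0,0,-0.8,0,0,1],[0,0,0,0,0,0,1],[0,0,0,0,0,0,1],[0,0,0,0,0,0,1]]
  ]
}}

```text
clock: 8.22
tool_pos: [0.5886, -0.0526, 0.2039]
eef_rot: [0.556, -0.437, 0.438, -0.555]
contact_force: [0.3, 0.4, -1.4]
opening: 0.527
```

```bash
python3 snapw.py w4
```

```text
[ 0.58863601 -0.05255626  0.20392431] 13.558968458928316 [ 0.32  0.72 -0.55  1.69  0.47  0.87 -0.19]
```

View pics/w4.png

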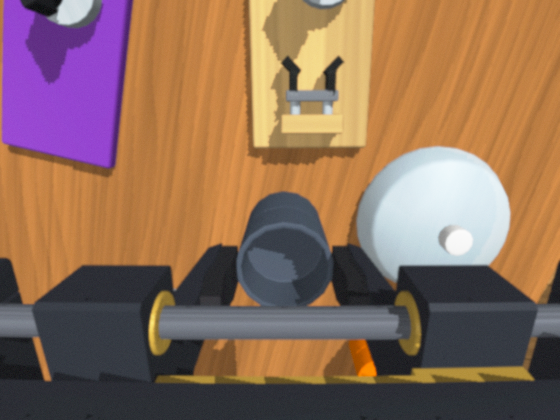

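{"method": "send_rows", "body": {
  "motion": [
    [[0,0,0,-0.8,0,0,1],[0,0,0,-0.9,0,0,1],[0,0,0,-0.8,0,0,1],[0,0,0,0,0,0,1],[0,0,0,0,0,0,1]]
  ]
}}

```text
clock: 8.68
tool_pos: [0.577, -0.0031, 0.2041]
eef_rot: [0.556, -0.437, 0.437, -0.556]
contact_force: [0.7, 0.4, -0.6]
opening: 0.525
```

```bash
python3 snapw.py w5
```

```text
[ 0.57700288 -0.00310906  0.20408944] 13.638016120996324 [ 0.24  0.7  -0.55  1.73  0.47  0.84 -0.28]
```

{"method": "send_rows", "body": {
  "motion": [
    [[0,0,0,-0.8,0,0,1],[0,0,0,-0.9,0,0,1],[0,0,0,-0.8,0,0,1],[0,0,0,0,0,0,1],[0,0,0,0,0,0,1]]
  ]
}}

```text
clock: 9.15
tool_pos: [0.5654, 0.0449, 0.204]
eef_rot: [0.556, -0.437, 0.438, -0.555]
contact_force: [-0.2, -0.6, -0.7]
opening: 0.528
```

```bash
python3 snapw.py w6
```

```text
[0.5653774  0.04489611 0.20404639] 13.601959026651247 [ 0.16  0.69 -0.54  1.76  0.47  0.82 -0.37]
```

View pics/w5.png

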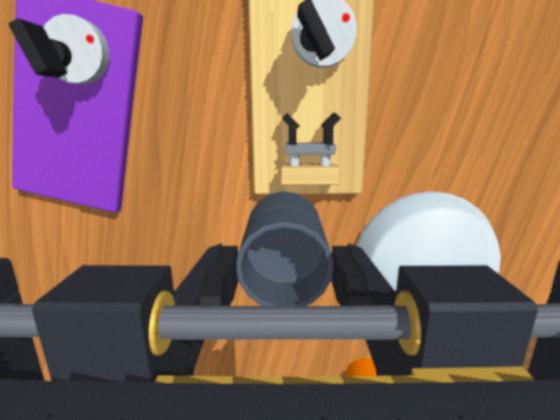

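View pics/w6.png

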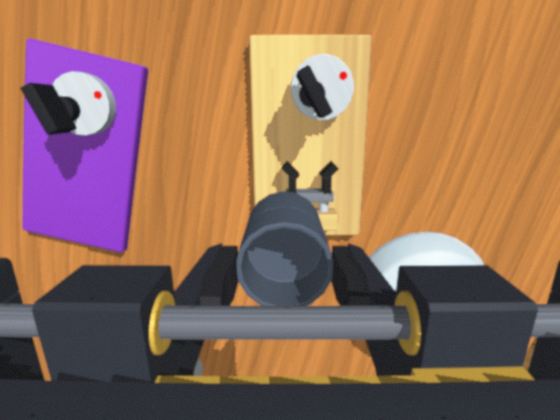

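Run:
```python
from h import *
a,b=[pickle.load(open(f"w{i}.pkl","rb")) for i in (5,6)]
cv2.imwrite("pics/h5.png",cv2.resize(a[1]["img"][0:200,240:380,::-1],None,fx=4,fy=3,interpolation=cv2.INTER_CUBIC)[:600])
cv2.imwrite("pics/h6.png",cv2.resize(b[1]["img"][30:130,245:380,::-1],None,fx=5.5,fy=5.5,interpolation=cv2.INTER_CUBIC))
cv2.imwrite("pics/h5b.png",cv2.resize(a[1]["img"][100:200,245:380,::-1],None,fx=5.5,fy=5.5,interpolation=cv2.INTER_CUBIC))
```

```text
(no output)
```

View pics/h6.png

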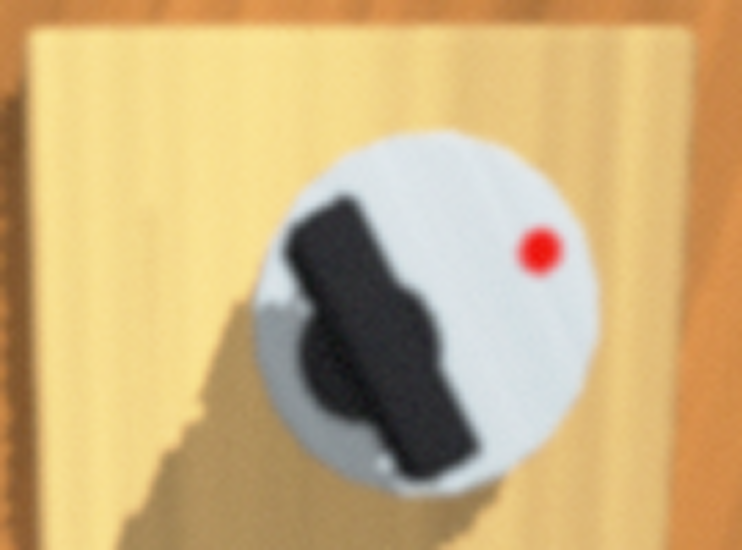

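View pics/h5b.png

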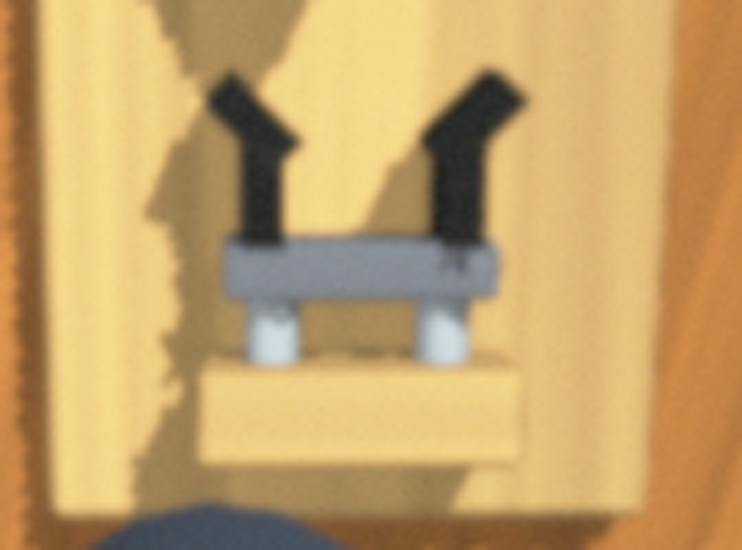

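View pics/h5.png

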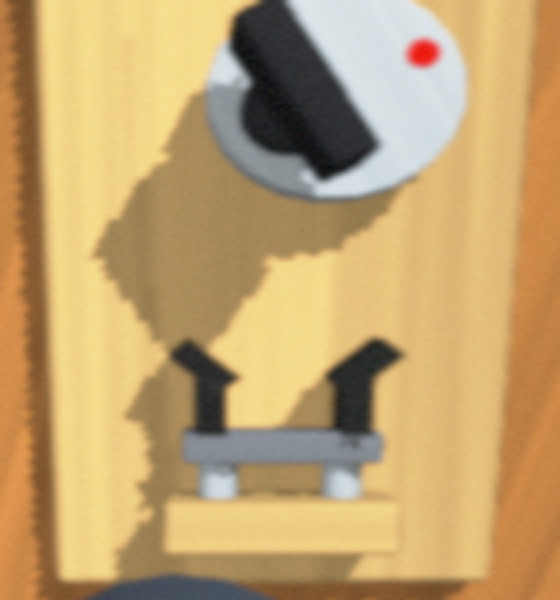

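Run:
```python
from h import *
W={i:pickle.load(open(f"w{i}.pkl","rb")) for i in (4,5,6)}
C={i:cam(W[i][1],W[i][0]) for i in W}
f6=lambda x,y:(x/5.5+245-.4,y/5.5+30-.4)
f5=lambda x,y:(x/5.5+245-.4,y/5.5+100-.4)
TL,TR=[plane(C[6],f6(*p),.015) for p in((28,30),(693,30))]
BL,BR=[plane(C[5],f5(*p),.015) for p in((55,513),(642,515))]
print("corners",TL,TR,BR,BL,[np.linalg.norm(a-b).round(4) for a,b in((TL,TR),(TR,BR),(BR,BL),(BL,TL))])
yv=(TL+TR-BL-BR)/2; yaw=np.arctan2(yv[1],yv[0])-np.pi/2; print("holder yaw",np.degrees(yaw))
xv=(TR-TL+BR-BL); print("from x edges",np.degrees(np.arctan2(xv[1],xv[0])))
cen=(TL+TR+BL+BR)/4
ex=np.array([np.cos(yaw),np.sin(yaw)]);ey=np.array([-ex[1],ex[0]])
def red(i):
    I=W[i][1]["img"].astype(int); m=(I[...,0]>190)&(I[...,1]<90)&(I[...,2]<90);m[:,:250]=0;m[:,380:]=0;m[140:]=0
    ys,xs=np.nonzero(m);return xs.mean(),ys.mean()
r,e=tri(C[5],red(5),C[6],red(6)); print("red",red(5),red(6),r,e, plane(C[6],red(6),.034))
dc=plane(C[6],f6(428,311),.034); print("disc",dc)
def loc(p): d=p[:2]-cen[:2]; return (d@ex).round(4),(d@ey).round(4)
print("local(centre): red",loc(plane(C[6],red(6),.034)),"disc",loc(dc))
for n,p in [("padL tip out",(232,70)),("padL in",(300,145)),("padR in",(425,140)),("padR tip",(490,68))]:
    print(n,loc(plane(C[5],f5(*p),.037)))
print("wood block", loc(plane(C[5],f5(200,462),.037)),loc(plane(C[5],f5(520,462),.037)))
print("wing top ends", [loc(plane(C[6],f6(*p),.075)) for p in((318,215),(450,465))])
print("cen",cen,"cup rim now", loc(plane(C[6],(284.5,258),W[6][0]["tool_pos"][2]-.0462+.06)))
```

```text
corners [0.49951907 0.17549652 0.015     ] [0.61334481 0.20327059 0.015     ] [0.66328017 0.00170244 0.015     ] [ 0.54898668 -0.02556675  0.015     ] [np.float64(0.1172), np.float64(0.2077), np.float64(0.1175), np.float64(0.2071)]
holder yaw 13.868050177169886
from x edges 13.565686710346538
red (np.float64(345.44736842105266), np.float64(17.31578947368421)) (np.float64(342.75), np.float64(75.3125)) [0.59457268 0.15881132 0.03502544] 0.00012843622364607855 [0.59465578 0.15893118 0.034     ]
disc [0.57858748 0.14503277 0.034     ]
local(centre): red (np.float64(0.0298), np.float64(0.065)) disc (np.float64(0.0109), np.float64(0.0553))
padL tip out (np.float64(-0.0233), np.float64(-0.0179))
padL in (np.float64(-0.0113), np.float64(-0.0307))
padR in (np.float64(0.0107), np.float64(-0.0299))
padR tip (np.float64(0.0218), np.float64(-0.0177))
wood block (np.float64(-0.0294), np.float64(-0.0879)) (np.float64(0.03), np.float64(-0.0882))
wing top ends [(np.float64(-0.0104), np.float64(0.0663)), (np.float64(0.0103), np.float64(0.0302))]
cen [0.58128268 0.0887257  0.015     ] cup rim now (np.float64(-0.0256), np.float64(-0.0339))
```

Run:
```python
from h import *
a=pickle.load(open("w6.pkl","rb"))
im=cv2.resize(a[1]["img"][185:325,225:345,::-1],None,fx=4,fy=4,interpolation=cv2.INTER_CUBIC)
im=cv2.convertScaleAbs(im,alpha=1.8)
cv2.imwrite("pics/c6.png",im)
c=cam(a[1],a[0]); s=a[0]
R=Rdes(np.radians(13.7))
th=np.linspace(0,2*np.pi,12,endpoint=False)
for h in (.06-.0462,):
  P=[s["tool_pos"]+R@np.array([.024*np.cos(t),-h,.024*np.sin(t)]) for t in th]
  print(proj(c,P).min(0),proj(c,P).max(0))
```

```text
[234.21213797 220.07361382] [333.64270019 309.90383378]
```

View pics/c6.png

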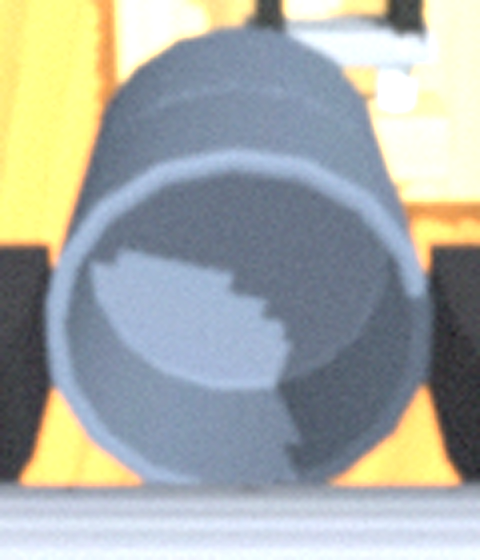

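Holder pose: yaw ≈ 13.8°, pivot about 49 mm from the board centre along +y. The cushion independently puts the holder origin at the same spot (−7.5 mm), and the lobe is 2.05–2.09 rad from the cup direction, as stated. So the cup place is at about (0.582, 0.086).

```bash
python3 -c "
from h import *
plan([.5819,.0863,.12],np.radians(13.75))"
```

```text
rot units [ 0.   -0.05  0.02] shift units(now axes) [-1.88  4.19  1.29] (final axes) [-1.86  4.2   1.3 ]
```

{"method": "send_rows", "body": {
  "motion": [
    [[0,0,0,-0.5,0.4,0.3,1],[0,0,0,-0.5,0.9,0.4,1],[0,0,0,-0.5,1,0.4,1],[0,0,0,-0.4,1,0.2,1],[0,-0.05,0,0,0.7,0,1]]
  ]
}}

```text
clock: 9.62
tool_pos: [0.5816, 0.0913, 0.1219]
eef_rot: [-0.557, 0.436, -0.435, 0.557]
contact_force: [1.1, 0.8, -1.6]
opening: 0.529
```

{"method": "send_rows", "body": {
  "motion": [
    [[0,0,0,0,0,0,1],[0,0,0,0,0,0,1],[0,0,0,0,0,0,1],[0,0,0,0,0,0,1],[0,0,0,0,0,0,1]]
  ]
}}

```text
clock: 10.03
tool_pos: [0.582, 0.089, 0.1251]
eef_rot: [-0.556, 0.436, -0.437, 0.557]
contact_force: [0.1, -0.5, -1.1]
opening: 0.526
```

```bash
python3 snapw.py w7
python3 - <<'E'
from h import *
from plant import imaging,get_state
plan([.5819,.0863,.075],np.radians(13.75))
print(get_state()["contact_force"])
for n in("top","scene"):
    d=imaging.snapshot(n); pickle.dump(d,open(n+"1.pkl","wb"))
    I=d["img"][:,:,::-1]
    I=I[130:240,220:350] if n=="top" else I[190:300,215:345]
    cv2.imwrite(f"pics/{n}1.png",cv2.resize(I,None,fx=5,fy=5,interpolation=cv2.INTER_CUBIC))
E
```

```text
[0.58199034 0.08904605 0.12510413] 13.809484375767266 [ 0.04  0.82 -0.47  1.76  0.54  0.69 -0.49]
rot units [-0.02  0.02  0.  ] shift units(now axes) [ 0.14  2.5  -0.04] (final axes) [ 0.14  2.5  -0.03]
[ 0.16900006  0.78572429 -1.59177108]
```

View pics/w7.png

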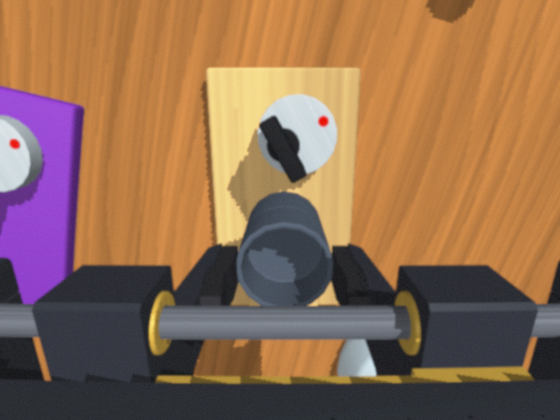

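View pics/scene1.png

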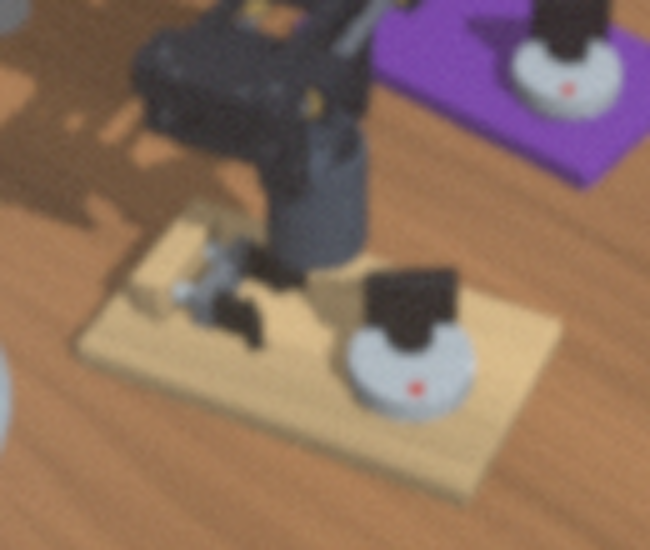

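Run:
```python
from h import *
a=pickle.load(open("w7.pkl","rb")); c=cam(a[1],a[0])
I=a[1]["img"].astype(int); m=(I[...,0]>190)&(I[...,1]<90)&(I[...,2]<90);m[:,:250]=0;m[:,380:]=0;m[200:]=0
ys,xs=np.nonzero(m); print((xs.mean(),ys.mean()),plane(c,(xs.mean(),ys.mean()),.034))
for p in [(207,68),(358,68)]: print(plane(c,p,.015))
b=pickle.load(open("w6.pkl","rb")); print(tri(c,(xs.mean(),ys.mean()),cam(b[1],b[0]),(342.75,75.31)))
cv2.imwrite("pics/h7.png",cv2.resize(a[1]["img"][60:200,195:375,::-1],None,fx=4.2,fy=4.2,interpolation=cv2.INTER_CUBIC))
```

```text
(np.float64(322.9836065573771), np.float64(120.88524590163935)) [0.59462232 0.15894556 0.034     ]
[0.50026807 0.17575104 0.015     ]
[0.61239747 0.20327633 0.015     ]
(array([0.59464615, 0.15894291, 0.033944  ]), np.float64(3.400682855370039e-05))
```

View pics/h7.png

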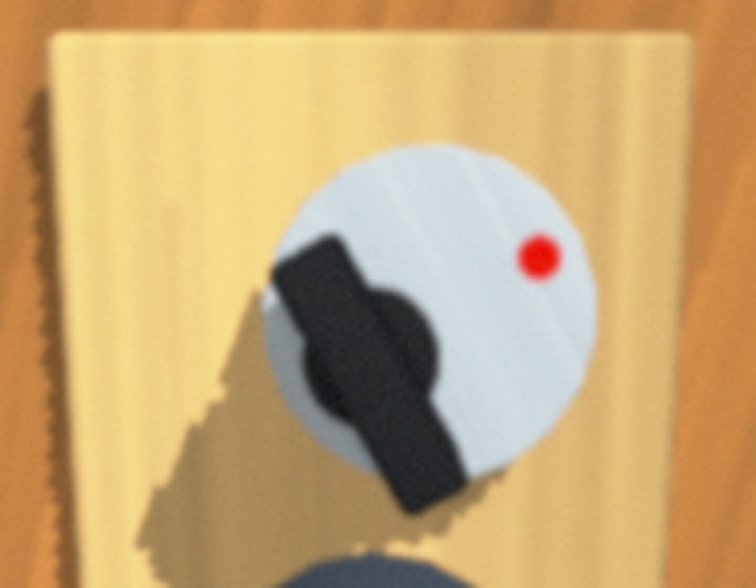

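Run:
```python
from h import *
a=pickle.load(open("w7.pkl","rb")); c=cam(a[1],a[0]); b=pickle.load(open("w6.pkl","rb")); c6=cam(b[1],b[0])
g=lambda x,y:(x/4.2+195-.4,y/4.2+60-.4)
f6=lambda x,y:(x/5.5+245-.4,y/5.5+30-.4)
p=plane(c,g(369,374),.075); print("wing centre w7",p)
e=[plane(c,g(*q),.075) for q in((305,254),(438,498))]; d=e[1]-e[0]; print(np.linalg.norm(d),"wing dir",np.degrees(np.arctan2(d[1],d[0])))
print("disc w7",plane(c,g(432,311),.034))
print("wing tri",tri(c,g(369,374),c6,f6(383,338)))
```

```text
wing centre w7 [0.56939373 0.13664463 0.075     ]
0.041479102079236004 wing dir -47.5283023468318
disc w7 [0.57860721 0.14546417 0.034     ]
wing tri (array([0.56945684, 0.13624838, 0.07146022]), np.float64(4.347754050565789e-05))
```

{"method": "send_rows", "body": {
  "motion": [
    [[0,0,0,0.12,0.4,0,1],[0,0,0,0,0.7,0,1],[0,0,0,0,0.6,0,1],[0,0,0,0,0.5,0,1],[0,0,0,0,0.3,0,1]]
  ]
}}

```text
clock: 10.6
tool_pos: [0.5809, 0.0868, 0.0723]
eef_rot: [0.557, -0.436, 0.436, -0.556]
contact_force: [-0.4, -0.7, -0.8]
opening: 0.523
```

{"method": "send_rows", "body": {
  "motion": [
    [[0,0,0,0,0,0,1],[0,0,0,0,0,0,1],[0,0,0,0,0,0,1],[0,0,0,0,0,0,1],[0,0,0,0,0,0,1]]
  ]
}}

```text
clock: 11.02
tool_pos: [0.5822, 0.0872, 0.0747]
eef_rot: [-0.556, 0.436, -0.436, 0.557]
contact_force: [-0.5, 0.2, -1.3]
opening: 0.53
```

```bash
python3 -c "
from h import *
from plant import *
plan([.5818,.0865,.0615],np.radians(13.75)); s=get_state(); print(s['tool_pos'],s['contact_force'])"
```

```text
rot units [-0.01  0.02  0.  ] shift units(now axes) [ 0.03  0.66 -0.03] (final axes) [ 0.03  0.66 -0.03]
[0.58220264 0.08717498 0.07466152] [-0.51630956  0.17087871 -1.2992477 ]
```

{"method": "send_rows", "body": {
  "motion": [
    [[0,0,0,0.03,0.15,-0.02,1],[0,0,0,0,0.15,0,1],[0,0,0,0,0.15,0,1],[0,0,0,0,0.1,0,1],[0,0,0,0,0,0,1]]
  ]
}}

```text
clock: 11.43
tool_pos: [0.5811, 0.0863, 0.0625]
eef_rot: [0.557, -0.436, 0.436, -0.556]
contact_force: [-0.8, 0.5, -1.0]
opening: 0.523
```

{"method": "send_rows", "body": {
  "motion": [
    [[0,0,0,0,0.05,0,1],[0,0,0,0,0,0,1],[0,0,0,0,0,0,1],[0,0,0,0,0,0,1],[0,0,0,0,0,0,1]]
  ]
}}

```text
clock: 11.85
tool_pos: [0.5816, 0.0864, 0.0622]
eef_rot: [-0.557, 0.436, -0.436, 0.557]
contact_force: [-1.5, 0.6, -0.5]
opening: 0.522
```

{"method": "send_rows", "body": {
  "motion": [
    [[0,0,0,0,0.05,0,1],[0,0,0,0,0,0,1],[0,0,0,0,0.04,0,1],[0,0,0,0,0,0,1],[0,0,0,0,0,0,1]]
  ]
}}

```text
clock: 12.27
tool_pos: [0.5817, 0.0865, 0.0611]
eef_rot: [-0.557, 0.436, -0.436, 0.557]
contact_force: [-1.0, 0.3, 5.6]
opening: 0.529
```

```bash
python3 -c "
from plant import *
s=get_state(); print(s['tool_pos'],s['contact_force'],s['moment'])"
```

```text
[0.5816941  0.08649273 0.0610695 ] [-1.01725594  0.30859975  5.5936332 ] [-0.12310673  0.13991172 -0.00837314]
```

Contact is felt at z = 0.061, the expected height. Releasing.

{"method": "send_rows", "body": {
  "motion": [
    [[0,0,0,0,0,0,0],[0,0,0,0,0,0,-0.5],[0,0,0,0,0,0,-0.8],[0,0,0,0,0,0,-0.8],[0,0,0,0,0,0,-0.8]]
  ]
}}

```text
clock: 12.68
tool_pos: [0.5816, 0.0864, 0.0602]
eef_rot: [0.557, -0.436, 0.436, -0.557]
contact_force: [-0.1, 0.1, -1.1]
opening: 0.802
```

{"method": "send_rows", "body": {
  "motion": [
    [[0,0,0,0,-0.3,0,-0.8],[0,0,0,0,-0.6,0,-0.8],[0,0,0,0,-1,0,-0.8],[0,0,0,0,-1,0,-1],[0,0,0,0,-1,0,-1]]
  ]
}}

```text
clock: 13.1
tool_pos: [0.5816, 0.0865, 0.1401]
eef_rot: [-0.557, 0.436, -0.436, 0.557]
contact_force: [0.4, 0.1, 0.3]
opening: 0.998
```

{"method": "send_rows", "body": {
  "motion": [
    [[0,0,0,0,-1,0,-1],[0,0,0,0,-1,0,-1],[0,0,0,0,0,0,-1],[0,0,0,0,0,0,-1],[0,0,0,0,0,0,-1]]
  ]
}}

```text
clock: 13.52
tool_pos: [0.5812, 0.0861, 0.1782]
eef_rot: [0.557, -0.436, 0.436, -0.556]
contact_force: [0.1, -0.0, -0.2]
opening: 1.0
```

```bash
python3 snapw.py w8
```

```text
[0.58116599 0.08605866 0.17821913] 13.863599083633726 [ 0.07  0.75 -0.52  1.72  0.49  0.8  -0.44]
```

View pics/w8.png

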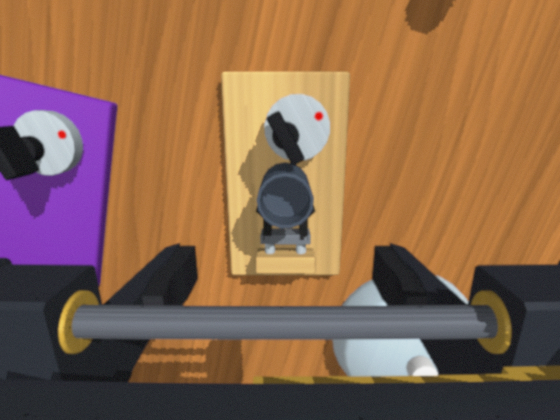

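Run:
```python
from h import *
a=pickle.load(open("w8.pkl","rb")); c=cam(a[1],a[0])
cv2.imwrite("pics/h8.png",cv2.resize(a[1]["img"][85:275,215:355,::-1],None,fx=4,fy=3.1,interpolation=cv2.INTER_CUBIC))
cv2.imwrite("pics/h8b.png",cv2.resize(a[1]["img"][145:275,225:345,::-1],None,fx=4.5,fy=4.5,interpolation=cv2.INTER_CUBIC))
```

```text
(no output)
```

View pics/h8b.png

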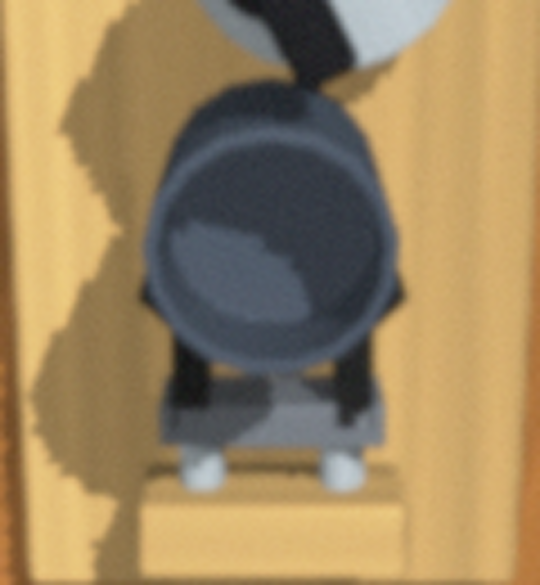

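Run:
```python
from h import *
a=pickle.load(open("w8.pkl","rb")); c=cam(a[1],a[0])
p=plane(c,(285.2,199.8),.075); print("rim",p)
piv=np.array([.5694,.1366]); yaw=np.radians(13.8); ex=np.array([np.cos(yaw),np.sin(yaw)]);ey=np.array([-ex[1],ex[0]])
d=p[:2]-piv; print("holder x,y",d@ex,d@ey+.0565)
plan([.5694,.1366,.11],np.radians(42.5))
```

```text
rim [0.58176221 0.08718342 0.075     ]
holder x,y 0.00021785888104661414 0.005561061869869814
rot units [ 0.02 -6.25 -0.  ] shift units(now axes) [-2.6   3.38  0.06] (final axes) [-2.25  3.38  1.29]
```

The cup stands at holder x = 0.2 mm, y = 5.6 mm: placed and let go. Next, move above the knob and turn to its pinch direction (yaw 42.5°).

{"method": "send_rows", "body": {
  "motion": [
    [[0,0,0,-0.9,0,0,-1],[0,0,0,-0.9,0,0,-1],[0,0,0,-0.8,0,0.06,-1],[0,-1,0,0,0,0,-0.4],[0,-1,0,0,0,0,-0.4]]
  ]
}}

```text
clock: 13.98
tool_pos: [0.5691, 0.1387, 0.1773]
eef_rot: [0.592, -0.389, 0.388, -0.591]
contact_force: [-0.4, -0.8, -0.8]
opening: 0.871
```

{"method": "send_rows", "body": {
  "motion": [
    [[0,-1,0,0,0,0,-0.4],[0,-1,0,0,0.6,0,-0.4],[0,-1,0,0,0.8,0,-0.4],[0,-1,0,0,0.8,0,-0.4],[0,-0.25,0,0,0.8,0,-0.4]]
  ]
}}

```text
clock: 14.4
tool_pos: [0.5694, 0.1367, 0.1164]
eef_rot: [0.648, -0.284, 0.283, -0.647]
contact_force: [-0.1, -0.3, 0.4]
opening: 0.698
```

{"method": "send_rows", "body": {
  "motion": [
    [[0,0,0,0,0.3,0,-0.4],[0,0,0,0,0,0,-0.4],[0,0,0,0,0,0,-0.4],[0,0,0,0,0,0,-0.4],[0,0,0,0,0,0,-0.4]]
  ]
}}

```text
clock: 14.82
tool_pos: [0.5708, 0.1375, 0.1132]
eef_rot: [-0.647, 0.284, -0.285, 0.648]
contact_force: [0.1, 0.4, -0.6]
opening: 0.703
```

```bash
python3 snapw.py w9;python3 -c "
from h import *
plan([.5694,.1366,.055],np.radians(42.5))"
```

```text
[0.57081692 0.13752178 0.11319348] 42.49757699479683 [ 0.01  0.86 -0.58  1.77  0.68  0.73 -0.2 ]
rot units [-0.02  0.    0.01] shift units(now axes) [-0.02  2.91 -0.08] (final axes) [-0.02  2.91 -0.08]
```

View pics/w9.png

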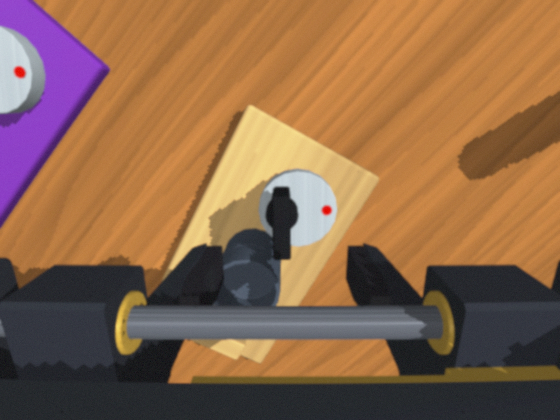

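Wing runs vertically in the view at x ≈ 274–291, centred between the fingers. Descending.

{"method": "send_rows", "body": {
  "motion": [
    [[0,0,0,0,0.5,-0.08,-0.4],[0,0,0,0,0.8,0,-0.4],[0,0,0,0,0.7,0,-0.4],[0,0,0,0,0.5,0,-0.4],[0,0,0,0,0.3,0,-0.4]]
  ]
}}

```text
clock: 15.28
tool_pos: [0.5684, 0.1356, 0.0549]
eef_rot: [0.648, -0.285, 0.284, -0.647]
contact_force: [0.2, 0.0, -0.9]
opening: 0.697
```

{"method": "send_rows", "body": {
  "motion": [
    [[0,0,0,0,0,0,-0.4],[0,0,0,0,0,0,-0.4],[0,0,0,0,0,0,-0.4],[0,0,0,0,0,0,-0.4],[0,0,0,0,0,0,-0.4]]
  ]
}}

```text
clock: 15.7
tool_pos: [0.5695, 0.1362, 0.0569]
eef_rot: [-0.647, 0.284, -0.285, 0.648]
contact_force: [0.1, -0.5, 0.2]
opening: 0.7
```

```bash
python3 snapw.py w10;python3 -c "
from h import *
from plant import *
plan([.5694,.1366,.055],np.radians(42.5));s=get_state();print(s['contact_force'],s['moment'])"
```

```text
[0.56949713 0.1362472  0.05693432] 42.51017198205643 [-0.02  0.93 -0.52  1.8   0.76  0.62 -0.26]
rot units [-0.01  0.    0.01] shift units(now axes) [-0.02  0.09  0.01] (final axes) [-0.02  0.09  0.01]
[ 0.23150875 -0.34778642  0.18277096] [-0.02895453 -0.17353097 -0.0197787 ]
```

View pics/w10.png

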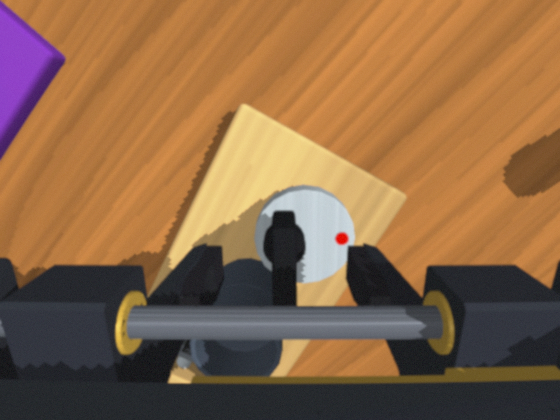

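Aligned at the right height. Pinching the wing with 55 N.

{"method": "send_rows", "body": {
  "motion": [
    [[0,0,0,0,0.05,0,0.4],[0,0,0,0,0,0,1],[0,0,0,0,0,0,1],[0,0,0,0,0,0,1],[0,0,0,0,0,0,1]]
  ],
  "force": 55
}}

```text
clock: 16.17
tool_pos: [0.5691, 0.1361, 0.0553]
eef_rot: [0.647, -0.285, 0.285, -0.647]
contact_force: [-0.7, 0.1, -0.1]
opening: 0.346
```

{"method": "send_rows", "body": {
  "motion": [
    [[0,0,0,0,0,0,1],[0,0,0,0,0,0,1],[0,0,0,0,0,0,1],[0,0,0,0,0,0,1],[0,0,0,0,0,0,1]]
  ]
}}

```text
clock: 16.58
tool_pos: [0.5692, 0.1362, 0.0553]
eef_rot: [-0.647, 0.284, -0.285, 0.647]
contact_force: [1.3, 1.3, -1.4]
opening: 0.125
```

```bash
cat > m.py <<'E'
from h import *
from plant import *
ms=[];s=get_state()
print("t",round(float(s['clock']),2),"yaw",np.degrees(yaw_of(s)).round(2),"turn",(np.radians(42.5)-yaw_of(s)).round(3),"pos",s['tool_pos'].round(4),"F",s['contact_force'].round(1),"M",s['moment'].round(3),"op",round(float(s['opening']),3),"q7",s['q'][6].round(2), "tau7",s['joint_torque'][6].round(3))
E
python3 m.py
```

```text
t 16.58 yaw 42.54 turn -0.001 pos [0.5692 0.1362 0.0553] F [ 1.3  1.3 -1.4] M [ 0.056 -0.225  0.134] op 0.125 q7 -0.26 tau7 -0.163
```

{"method": "send_rows", "body": {
  "motion": [
    [[0,0.5,0,0,0,0,1],[0,0.5,0,0,0,0,1],[0,0.5,0,0,0,0,1],[0,0.5,0,0,0,0,1],[0,0.5,0,0,0,0,1]]
  ]
}}

```text
clock: 17.0
tool_pos: [0.5694, 0.1363, 0.0553]
eef_rot: [-0.615, 0.348, -0.348, 0.616]
contact_force: [0.7, 0.9, -2.1]
opening: 0.127
```

```bash
python3 m.py
```

```text
t 17.0 yaw 31.0 turn 0.201 pos [0.5694 0.1363 0.0553] F [ 0.7  0.9 -2.1] M [ 0.078 -0.334  0.267] op 0.127 q7 -0.42 tau7 0.066
```

{"method": "send_rows", "body": {
  "motion": [
    [[0,0.4,0,0,0,0,1],[0,0.4,0,0,0,0,1],[0,0.4,0,0,0,0,1],[0,0.4,0,0,0,0,1],[0,0.4,0,0,0,0,1]]
  ]
}}

```text
clock: 17.42
tool_pos: [0.5694, 0.1363, 0.0553]
eef_rot: [-0.585, 0.397, -0.397, 0.586]
contact_force: [2.7, 0.7, -1.8]
opening: 0.129
```

```bash
python3 m.py; python3 snapw.py w11
```

```text
t 17.42 yaw 21.73 turn 0.362 pos [0.5694 0.1363 0.0553] F [ 2.7  0.7 -1.8] M [ 0.132 -0.485  0.286] op 0.129 q7 -0.54 tau7 -0.011
[0.56939079 0.13634302 0.05530414] 21.734480960598336 [-0.07  0.92 -0.42  1.8   0.65  0.57 -0.54]
```

View pics/w11.png

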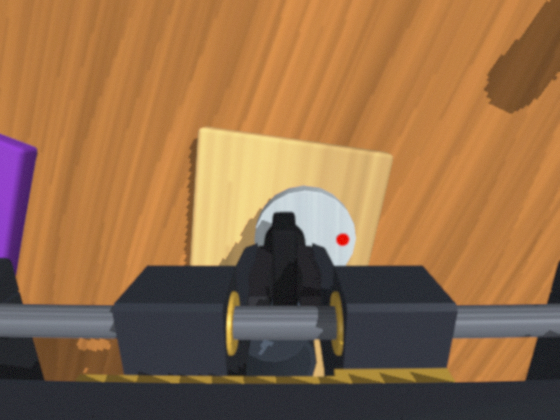

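The knob follows: red dot still at the same wrist pixel (343,239), moment ≈ 0.28 N·m (free drag). Going on in small steps and watching the moment.

{"method": "send_rows", "body": {
  "motion": [
    [[0,0.2,0,0,0,0,1],[0,0.2,0,0,0,0,1],[0,0.2,0,0,0,0,1],[0,0.2,0,0,0,0,1],[0,0.2,0,0,0,0,1]]
  ]
}}

```text
clock: 17.88
tool_pos: [0.5694, 0.1363, 0.0553]
eef_rot: [-0.569, 0.419, -0.42, 0.569]
contact_force: [3.6, 1.4, -3.1]
opening: 0.128
```

```bash
python3 m.py
```

```text
t 17.88 yaw 17.22 turn 0.441 pos [0.5694 0.1363 0.0553] F [ 3.6  1.4 -3.1] M [ 0.284 -0.777  0.303] op 0.128 q7 -0.59 tau7 -0.17
```

{"method": "send_rows", "body": {
  "motion": [
    [[0,0.2,0,0,0,0,1],[0,0.2,0,0,0,0,1],[0,0.2,0,0,0,0,1],[0,0.2,0,0,0,0,1],[0,0.2,0,0,0,0,1]]
  ]
}}

```text
clock: 18.3
tool_pos: [0.5695, 0.1363, 0.0554]
eef_rot: [-0.552, 0.442, -0.442, 0.552]
contact_force: [4.0, 2.5, -4.0]
opening: 0.13
```

```bash
python3 m.py
```

```text
t 18.3 yaw 12.63 turn 0.521 pos [0.5695 0.1363 0.0554] F [ 4.   2.5 -4. ] M [ 0.358 -0.973  0.31 ] op 0.13 q7 -0.65 tau7 -0.173
```

{"method": "send_rows", "body": {
  "motion": [
    [[0,0.2,0,0,0,0,1],[0,0.2,0,0,0,0,1],[0,0.2,0,0,0,0,1],[0,0.2,0,0,0,0,1],[0,0.2,0,0,0,0,1]]
  ]
}}

```text
clock: 18.72
tool_pos: [0.5694, 0.1363, 0.0553]
eef_rot: [-0.534, 0.464, -0.464, 0.534]
contact_force: [5.3, 2.5, -4.4]
opening: 0.132
```

```bash
python3 m.py
```

```text
t 18.72 yaw 8.05 turn 0.601 pos [0.5694 0.1363 0.0553] F [ 5.3  2.5 -4.4] M [ 0.398 -1.129  0.276] op 0.132 q7 -0.71 tau7 -0.175
```

{"method": "send_rows", "body": {
  "motion": [
    [[0,0.2,0,-0.01,0.01,0.02,1],[0,0.2,0,0,0.01,0.02,1],[0,0.2,0,0,0,0,1],[0,0.2,0,0,0,0,1],[0,0.2,0,0,0,0,1]]
  ]
}}

```text
clock: 19.13
tool_pos: [0.5696, 0.1364, 0.0553]
eef_rot: [0.515, -0.485, 0.485, -0.515]
contact_force: [0.5, 0.8, 3.9]
opening: 0.13
```

```bash
python3 m.py
```

```text
t 19.13 yaw 3.48 turn 0.681 pos [0.5696 0.1364 0.0553] F [0.5 0.8 3.9] M [ 0.227 -0.249  0.408] op 0.13 q7 -0.76 tau7 -0.276
```

{"method": "send_rows", "body": {
  "motion": [
    [[0,0.2,0,0,0,0,1],[0,0.2,0,0,0,0,1],[0,0.2,0,0,0,0,1],[0,0.2,0,0,0,0,1],[0,0.2,0,0,0,0,1]]
  ]
}}

```text
clock: 19.55
tool_pos: [0.5696, 0.1364, 0.0552]
eef_rot: [0.495, -0.505, 0.505, -0.495]
contact_force: [1.3, 1.2, 4.9]
opening: 0.129
```

```bash
python3 m.py
```

```text
t 19.55 yaw -1.08 turn 0.761 pos [0.5696 0.1364 0.0552] F [1.3 1.2 4.9] M [ 0.229 -0.218  0.544] op 0.129 q7 -0.82 tau7 -0.411
```

The moment has risen from about 0.29 to 0.54 N·m (≈ 12 N by the 0.02 N·m/N rule; by geometry ≈ 8–9 N). Holding still to read it at rest.

{"method": "send_rows", "body": {
  "motion": [
    [[0,0,0,0,0,0,1],[0,0,0,0,0,0,1],[0,0,0,0,0,0,1],[0,0,0,0,0,0,1],[0,0,0,0,0,0,1]]
  ]
}}

```text
clock: 19.97
tool_pos: [0.5696, 0.1364, 0.0552]
eef_rot: [0.496, -0.504, 0.505, -0.495]
contact_force: [-0.0, 0.3, 5.4]
opening: 0.129
```

```bash
python3 m.py
```

```text
t 19.97 yaw -1.04 turn 0.76 pos [0.5696 0.1364 0.0552] F [-0.   0.3  5.4] M [ 0.191 -0.177  0.523] op 0.129 q7 -0.82 tau7 -0.512
```

{"method": "send_rows", "body": {
  "motion": [
    [[0,0,0,0,0,0,0.5],[0,0,0,0,0,0,0.2],[0,0,0,0,0,0,0],[0,0,0,0,0,0,0],[0,0,0,0,0,0,0]]
  ]
}}

```text
clock: 20.38
tool_pos: [0.5693, 0.1358, 0.0545]
eef_rot: [-0.496, 0.505, -0.505, 0.495]
contact_force: [-0.1, -0.2, -0.1]
opening: 0.481
```

{"method": "send_rows", "body": {
  "motion": [
    [[0,0,0,0,-0.3,0,0],[0,0,0,0,-0.6,0,0],[0,0,0,0,-1,0,0],[0,0,0,0,-1,0,0],[0,0,0,0,-1,0,0]]
  ]
}}

```text
clock: 20.8
tool_pos: [0.5698, 0.1364, 0.1348]
eef_rot: [0.495, -0.504, 0.505, -0.496]
contact_force: [0.0, -0.3, -0.4]
opening: 0.498
```

{"method": "send_rows", "body": {
  "motion": [
    [[0,0,0,0.8,-1,0,0],[0,0,0,0.9,-1,0,0],[0,-1,0,0.8,-0.7,0,0],[0,-1,0,0,0,0,0],[0,-1,0,0,0,0,0]]
  ]
}}

```text
clock: 21.22
tool_pos: [0.5698, 0.0848, 0.1893]
eef_rot: [-0.552, 0.44, -0.442, 0.553]
contact_force: [-0.3, 0.4, 0.2]
opening: 0.501
```

{"method": "send_rows", "body": {
  "motion": [
    [[0,-0.25,0,0.5,0,0,-1],[0,0,0,0.5,0,0,-1],[0,0,0,0.5,0,0,-1],[0,0,0,0,0,0,-1],[0,0,0,0,0,0,-1]]
  ]
}}

```text
clock: 21.63
tool_pos: [0.5761, 0.0562, 0.1871]
eef_rot: [0.556, -0.437, 0.437, -0.556]
contact_force: [-0.3, 0.4, -0.1]
opening: 0.853
```

```bash
python3 m.py; python3 snapw.py w12
python3 - <<'E'
from h import *
a=pickle.load(open("w12.pkl","rb"))
cv2.imwrite("pics/w12v.png",a[1]["img"][:,:,::-1])
E
```

```text
t 21.63 yaw 13.72 turn 0.502 pos [0.5761 0.0562 0.1871] F [-0.3  0.4 -0.1] M [-0.007 -0.107 -0.061] op 0.853 q7 -0.39 tau7 0.032
[0.57608562 0.05620224 0.18707392] 13.724355728388515 [ 0.13  0.72 -0.53  1.74  0.48  0.81 -0.39]
```

View pics/w12.png

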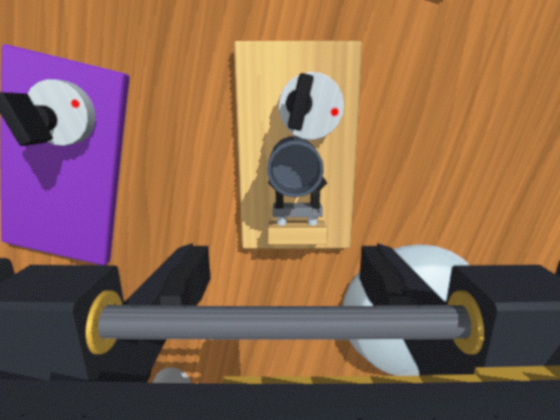

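Run:
```python
from h import *
a=pickle.load(open("w12.pkl","rb")); b=pickle.load(open("w8.pkl","rb"))
cv2.imwrite("pics/h12.png",cv2.resize(a[1]["img"][60:190,260:360,::-1],None,fx=4.5,fy=4.5,interpolation=cv2.INTER_CUBIC))
cv2.imwrite("pics/h12c.png",cv2.resize(a[1]["img"][170:250,235:360,::-1],None,fx=6,fy=6,interpolation=cv2.INTER_CUBIC))
c=cam(a[1],a[0])
I=a[1]["img"].astype(int); m=(I[...,0]>190)&(I[...,1]<90)&(I[...,2]<90);m[:,:260]=0;m[:,380:]=0;m[200:]=0
ys,xs=np.nonzero(m); r=plane(c,(xs.mean(),ys.mean()),.034)[:2]; piv=np.array([.5694,.1366]); d=r-piv
lob=np.arctan2(d[1],d[0]); print("lobe",np.degrees(lob),"from cup dir",np.radians(np.degrees(lob)+76.2),np.linalg.norm(d))
```

```text
lobe -0.5813357568867192 from cup dir 1.3197946670024328 0.03455470841856478
```

View pics/h12.png

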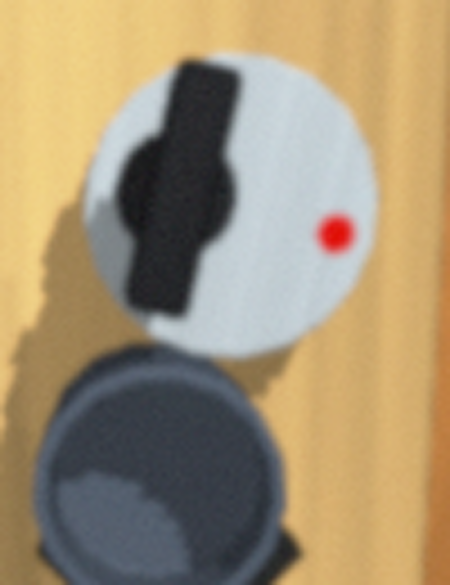

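View pics/h12c.png

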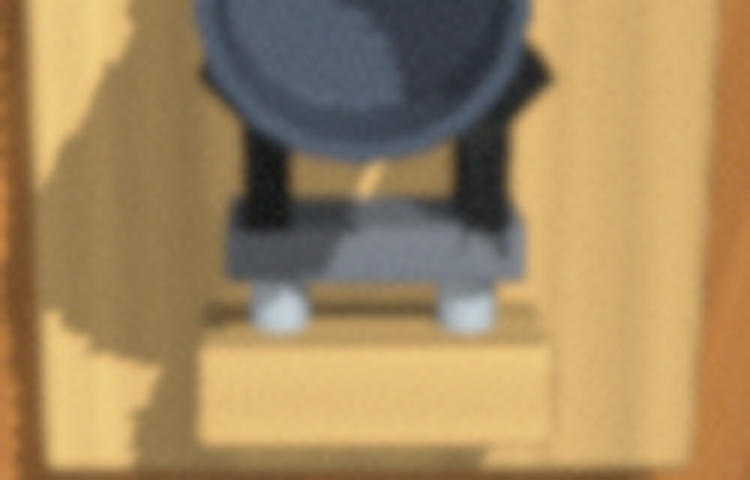

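Run:
```python
from h import *
yaw=np.radians(13.8); ex=np.array([np.cos(yaw),np.sin(yaw)]);ey=np.array([-ex[1],ex[0]]);piv=np.array([.5694,.1366])
for n,cols,(b0,b1),(k0,k1) in [("w4",(305,320),(92,104),(124,136)),("w5",(303,318),(144,158),(176,190)),("w8",(281,291),(235,249),(266,278)),("w12",(293,302),(210,222),(236,248))]:
    a=pickle.load(open(n+".pkl","rb")); c=cam(a[1],a[0])
    I=a[1]["img"].astype(float)
    # blue-vs-red: bar grey vs wood yellow
    s=(I[...,2]/(I[...,0]+1))[:,cols[0]:cols[1]].mean(1)
    g=-np.diff(s); w=np.clip(g[b0:b1],0,None); w[w<.3*w.max()]=0; vb=(w*np.arange(b0,b1)).sum()/w.sum()+.5
    u=np.mean(cols)-.5
    v=I.sum(2)[:,cols[0]:cols[1]].mean(1); g2=-np.diff(v); w=np.clip(g2[k0:k1],0,None); w[w<.4*w.max()]=0; vk=(w*np.arange(k0,k1)).sum()/w.sum()+.5
    out=[]
    for vv in(vb,vk):
        p=plane(c,(u,vv),.037)[:2]-piv; out.append(round(float((p@ey+.0565)*1e3),2))
    print(n,round(vb,2),round(vk,2),"bar,block y(mm)",out, "diff",round(out[0]-out[1],2))
# cup rim
a=pickle.load(open("w12.pkl","rb"));c=cam(a[1],a[0])
x0,x1,y0=(35+284)/2/4.5+260-.4,0,0
u=x0; vt=360/4.5+60-.4; vb=160/6+170-.4
p=plane(c,(u,(vt+vb)/2),.075)[:2]-piv; print("cup x,y",p@ex*1e3,(p@ey+.0565)*1e3, "diam",np.linalg.norm(plane(c,(u,vt),.075)-plane(c,(u,vb),.075)))
th=1.31;print("cup y from cam angle",56.5-(12*np.cos(th)+np.sqrt(54**2-(12*np.sin(th))**2)))
```

```text
w4 100.54 132.37 bar,block y(mm) [-50.89, -80.61] diff 29.72
w5 153.67 183.6 bar,block y(mm) [-50.43, -80.9] diff 30.47
w8 243.69 273.06 bar,block y(mm) [-50.28, -82.77] diff 32.49
w12 216.5 244.29 bar,block y(mm) [-52.63, -82.6] diff 29.97
cup x,y -3.517632448119525 2.867778314603338 diam 0.04775206478810567
cup y from cam angle 0.6651693891043209
```

Three readings agree. The cushion carrier moved about 2.2 mm (≈ 10 N at 4500 N/m), the moment gives ≈ 11–12 N, and the cam angle ≈ 8–9 N. One last steady look at the cup's uprightness, with the arm further off.

{"method": "send_rows", "body": {
  "motion": [
    [[0,0,0,0.4,-0.3,0,-1],[0,0,0,0.4,-0.3,0,-1],[0,0,0,0.4,-0.3,0,-1],[0,0,0,0,0,0,-1],[0,0,0,0,0,0,-1]]
  ]
}}

```text
clock: 22.1
tool_pos: [0.5822, 0.033, 0.2055]
eef_rot: [-0.556, 0.436, -0.437, 0.557]
contact_force: [0.9, 0.4, -0.4]
opening: 1.0
```

{"method": "send_rows", "body": {
  "motion": [
    [[0,0,0,0,0,0,-1],[0,0,0,0,0,0,-1],[0,0,0,0,0,0,-1],[0,0,0,0,0,0,-1],[0,0,0,0,0,0,-1]]
  ]
}}

```text
clock: 22.52
tool_pos: [0.5815, 0.0342, 0.2047]
eef_rot: [0.557, -0.436, 0.436, -0.557]
contact_force: [0.9, 0.4, -0.8]
opening: 1.004
```

```bash
python3 snapw.py w13
python3 - <<'E'
from h import *
from plant import imaging
a=pickle.load(open("w13.pkl","rb"))
d=imaging.snapshot("scene"); pickle.dump(d,open("scene2.pkl","wb"))
A=cv2.resize(a[1]["img"][70:230,240:370,::-1],None,fx=3.5,fy=3.5,interpolation=cv2.INTER_CUBIC)
B=cv2.resize(d["img"][215:295,225:335,::-1],None,fx=3.2,fy=3.2,interpolation=cv2.INTER_CUBIC)
B=cv2.copyMakeBorder(B,0,A.shape[0]-B.shape[0],0,0,cv2.BORDER_CONSTANT)
o=np.hstack([A,B]); print(A.shape,o.shape); cv2.imwrite("pics/fin.png",o[:600,:800])
E
```

```text
[0.58152908 0.03418076 0.20474272] 13.894925293964118 [ 0.18  0.71 -0.55  1.71  0.47  0.85 -0.33]
(560, 455, 3) (560, 807, 3)
```

View pics/fin.png

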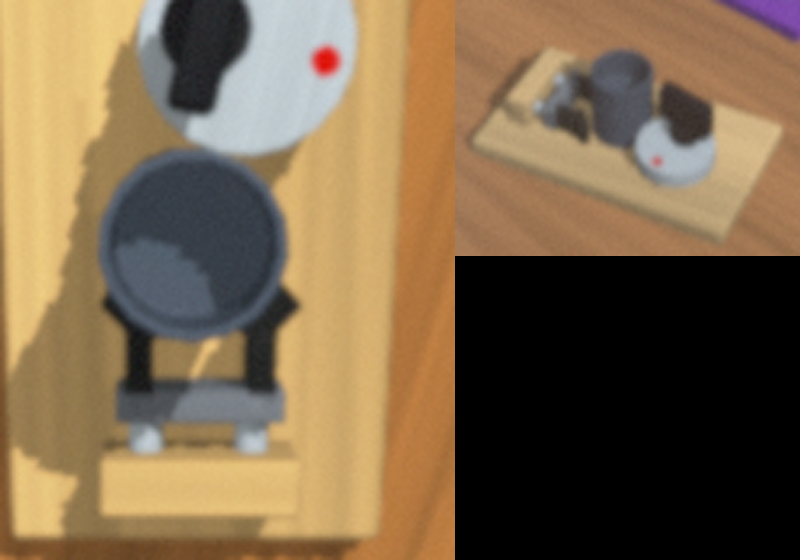

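Run:
```python
from h import *
a=pickle.load(open("w13.pkl","rb"));c=cam(a[1],a[0]); d=pickle.load(open("scene2.pkl","rb")); cs=cam(d)
yaw=np.radians(13.8); ex=np.array([np.cos(yaw),np.sin(yaw)]);ey=np.array([-ex[1],ex[0]]);piv=np.array([.5694,.1366])
u=(193.5/3.5+240-.4,244/3.5+70-.4); P=plane(c,u,.075); q=P[:2]-piv; print("cup x,y mm",q@ex*1e3,(q@ey)*1e3+56.5,P)
b=plane(c,(201/3.5+240-.4,402/3.5+70-.4),.037)[:2]-piv; print("bar x",b@ex*1e3)
print(tri(c,u,cs,(277.2,237.5)))
z=[.02,.045,.06,.075]
pr=proj(cs,[[P[0],P[1],h] for h in z]); print("pred upright axis",pr.round(1))
I=d["img"]; crop=cv2.resize(I[220:275,255:305,::-1],None,fx=10,fy=10,interpolation=cv2.INTER_CUBIC)
off=proj(cs,[[*(P[:2]),.075]])[0]-np.array([277.2,237.5]); print("off",off)
t=np.linspace(0,2*np.pi,60)
for h in(.015,.075):
    for e in proj(cs,[[P[0]+.024*np.cos(k),P[1]+.024*np.sin(k),h] for k in t])-off:
        cv2.circle(crop,tuple(int(v) for v in ((e-[255,220]+.5)*10)),2,(0,255,0),-1)
cv2.imwrite("pics/tilt.png",crop)
```

```text
cup x,y mm -3.411531922725418 2.25345285781588 [0.57902656 0.08310555 0.075     ]
bar x 0.45837019033110427
(array([0.5795439 , 0.08238481, 0.07218335]), np.float64(0.001246669847788623))
pred upright axis [[278.1 252.9]
 [278.  245.7]
 [277.9 241.2]
 [277.8 236.7]]
off [ 0.61574887 -0.81466677]
```

View pics/tilt.png

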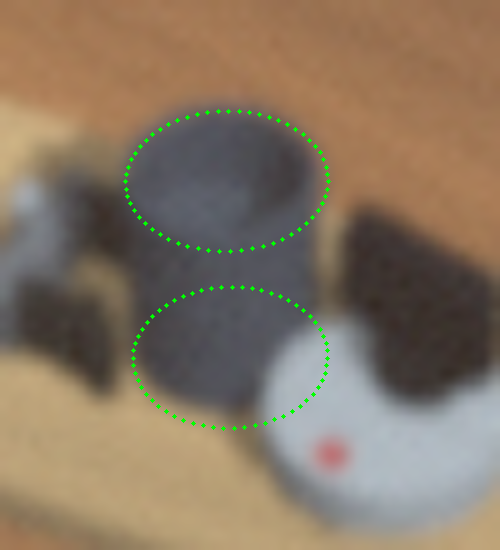

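Run:
```python
from h import *
yaw=np.radians(13.8); ey=np.array([-np.sin(yaw),np.cos(yaw)]);piv=np.array([.5694,.1366])
a=pickle.load(open("w13.pkl","rb"));c=cam(a[1],a[0]);I=a[1]["img"].astype(float)
s=(I[...,2]/(I[...,0]+1))[:,293:302].mean(1); g=-np.diff(s); w=np.clip(g[183:196],0,None); w[w<.3*w.max()]=0; vb=(w*np.arange(183,196)).sum()/w.sum()+.5
print(vb,((plane(c,(297,vb),.037)[:2]-piv)@ey)*1e3+56.5)
from plant import job; print(job.finish_job())
```

```text
190.3056407568902 -52.719092759640944
the job is handed in; nothing more can be done
None
```

The dark grey cup stands upright and let go in the wooden holder, and the knob alone holds it against the cushion with an estimated 10 N. The job was handed in at about 22.7 s of the 72 s allowed, and no verdict came back.

- **Placing:** I set the cup down and let go at holder x ≈ 0.2 mm, y ≈ 5.6 mm. The set-down contact came at the expected height.
- **Clamping:** I pinched the wing with 55 N and turned it 0.76 rad clockwise. The turning moment went from about 0.29 N·m of free drag to 0.52 N·m, and then I took the hand off.
- **Force estimates:** The pivot moment suggests 11–12 N. The cushion carrier gave way by about 2.2 mm, which is about 10 N. The cam angle past the contact I guessed gives 8–9 N. All are within 6–16 N.
- **At rest:** The two wrist pictures after release, about 0.9 s apart, show no creep of the cushion carrier (−52.6 and −52.7 mm).
- **Uprightness:** The scene view shows the cup upright.

**What disagreed:** The cam dragged the cup about 3.4 mm to the holder's −x side, inside the 8 mm limit but not centred in the V. Its y measured 2.2 mm in the last picture, against 0.7 mm from the cam angle for a centred cup.

I never reached for the other things on the shelf, and I saw no sign that they moved, though I did not measure them again afterwards.

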